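Nip down a temple blank with a ring wrench in a tight corner

TASK

Use the ring wrench to tighten the big hex nut on the green filing clamp (clockwise seen from above) so that its steel strap comes down on the black temple blank and holds it. The two green ribs leave room only for short swings, so lift the wrench off and reseat it for each stroke without banging the ribs; once you feel the nut go firm give it about a tenth of a turn more and never as much as an eighth, or the blank is crushed. Turn the nut only with the wrench, leave the other things on the bench alone, and finally lay the wrench flat across the two rails of its cork rest and let go.

Things in the scene. Friction and masses are not known exactly. Their poses are not given: they have to be found in the camera images.
- wrench_grip (a point): Ring wrench (loose, 0.36 kg, 200 mm long, flat underside): middle of its grip, on the blue sleeve 105 mm from the hole's centre, 12 mm above the underside. Sleeve 14 mm wide, 24 mm tall, 64 to 172 mm from the hole's centre; a 12 mm wide steel shank joins it to the ring. Axes: x from ring along the handle, z out of the upper face
- wrench_ring (a point): centre of the wrench's hex hole at the level of its underside. The hole goes right through (16 mm tall ring), 38.4 mm across flats, ring 54 mm across flats outside; two flats of the hole face along the wrench's x axis. Axes as the wrench
- clamp: green cast filing clamp fixed on the bench, base 160 x 100 x 12 mm. Origin: on the upright screw's axis at bench level; z up, x from the screw to the work (wood block, black blank). The wrench's handle must point to the -x side, between the ribs, and can swing about 45 degrees either way from -x before its shank meets a rib. The stud (16 mm thick) ends 74 mm above the bench
- nut: steel hex nut, 36 mm across flats, 14 mm tall plus a 6 mm cone on top. Origin: centre of its underside, on a brass washer on which the seated wrench rests, 48 to 50 mm above the bench at first. Two flats face its x axis: the wrench fits with its x axis at any multiple of 60 degrees from the nut's, and has some 8 degrees of play either way. Clockwise from above tightens
- strap_tip (a point): under face of the steel strap above the 4 mm thick blank. Nut and strap sink 12 mm a turn. 90 to 130 degrees (unknown) of easy turning, about 0.25 N m (under 0.1 when the hand stops), close the gap; then the nut goes firm: about 0.9 N m about the screw (8 N at the grip, or as moment), 0.35 still felt when the hand stops. It stays where left. Height of first touch unknown: feel it
- rib_a: green upright rib, 26 x 10 mm, 73 mm tall, top 85 mm above the bench, standing 36 to 62 mm from the screw axis, 58 degrees from the clamp's -x direction, on its -y side (where a tightening stroke starts). Origin: centre of its foot, x axis radial
- rib_b: the same rib on the clamp's +y side (where a tightening stroke ends). Origin: centre of its foot, x axis radial
- rest: cork pad 220 x 140 x 6 mm fixed on the bench with two dark wooden rails along its y axis, 130 mm long, 12 mm wide, tops 18 mm above the bench, at 65 mm (x) and -80 mm (x) from its centre. Origin: centre of the pad at bench level. The wrench starts lying across both rails with its ring on the +x side
- glasses_c (a point): bystander: black spectacle frame lying flat, 145 x 100 mm, 6 mm tall; middle of its front
- file_c (a point): bystander: hand file with wooden handle, 240 mm long, 24 mm tall; its centre
- jar_c (a point): bystander: amber jar, 60 mm thick, 70 mm tall; its centre
- screwdriver_c (a point): bystander: yellow screwdriver, 160 mm long, 24 mm tall; its middle
- block_c (a point): bystander: wood offcut 70 x 40 x 18 mm; its centre
- brush_c (a point): bystander: brush with wooden handle, 170 mm long, 14 mm tall; its middle
- tray: bystander: fixed aluminium parts tray 160 x 120 x 30 mm holding a spare brass nut and washer; origin under its centre
- wrench: the whole ring wrench described at wrench_grip; origin at wrench_ring, same axes
- pin_top (a point): top of the 8 mm brass load pin that stands out of the end of the screw, 37 mm above the nut's underside while the nut runs easily; once the nut is firm the pin sinks into it by 12 mm a turn of the nut, so the wanted nip sinks it by only about a millimetre: too little to see well
Not all that is in view belongs to the job. What is meant by the wrench is not turquoise, and is the larger of those in its own colour.

How it is judged:
By the outcome, as a careful person would: the job done as asked, in the order asked, and still so for the second after the job is handed in, with the robot touching nothing.
It also fails if it takes over 72 s, if anything falls off the work surface, if the arm or the gripper's body presses on something with over 40 N, if the wrist force passes 120 N, or if a joint passes its speed limit or range.

ROBOT

A 6-joint arm with a two-finger parallel gripper is mounted at the origin on the work surface. World frame = base frame: x ahead of the robot, y to its left, z up, the work surface at z = 0. Lengths are in m, angles in rad, forces in N, time in s.
With the tool pointing down it reaches from about 0.225 to 0.875 m from the base axis. Payload 3.4 kg.
Tool frame: the origin (TCP) lies between the finger pads; the fingertips stand 17 mm ahead of it and the grasp point (between the pads) lies 2 mm behind it; y points along the fingers, z is the direction in which the jaws open and shut, and the axes are right-handed (so a half turn about y gives the same grasp; the last joint's range is limited). The gripper opens to 85 mm and grips with 20 to 120 N. Pads are 22 mm wide; open, the fingers measure 114 mm over their backs; the gripper's body (76 mm by 85 mm) begins 54 mm behind the grasp point. The pads swing forward as they close: fully open they stand 13 mm farther back than shut.
Start: joints at [-1.32, 0.276, 1.505, -0, 1.361, -0.121], TCP at [0.209, -0.536, 0.248] pointing down, gripper open.
Joint ranges: [-2.89, 2.89], [-0.75, 2.08], [0.22, 2.7], [-1.18, 4.32], [0.11, 2.71], [-2.7, 2.7]. Speed limits (rad/s): [2.57, 2.57, 3.14, 3.14, 3.14, 3.14].

INTERFACE

Orientations are given as a unit quaternion [w, x, y, z].
In Python, from rig import manip, get_image, camera_model, sign_off, spot_in, silhouettes, spot_point gives the robot as it stands.
- The arm moves only by the tool jog_arm, never from a script. Its argument "targets" is a list of rows, each a list of 3 entries, a list of its own where there are three numbers: the finger opening in m, from 0 to 0.0854, then the shift along the world's x, y, z in m, then the turn about the world's z in rad. In form: [[claw, [x, y, z], spin], ...]. A call has 1 to 10 rows; each row shifts and turns the commanded pose from where the row before left it; what a row does not reach is not made up. A row lasts 1/8 s, in which the tool goes at most 62.5 mm and 10.7 degrees, less where a joint would pass 70% of its speed; a pose out of reach is approached as far as the arm can. A call with a gripper value outside its range is refused whole. The fingers move at their own pace and stop on an object; "force" is the grip in N (left out, the last holds). Time passes only in rows, so rows that do not move let the fingers close. It gives the time, the measured TCP pose, the force and the opening at its end, in the units of the state.
- manip.get_state(): the state, without advancing time (a new reading comes with each control period).
- get_image(name): name is "side" or "top" or "wrist"; returns (picture, depth): 400x640x3 uint8, red, green, blue; 400x640 float32, m along the optical axis (not along the pixel's ray), 0 where there is no reading.
- camera_model(name): a dict with "mtx" (3x3 intrinsics, pixels), "world_from_camera" (4x4, takes a point from camera to world coordinates). Camera axes: x right, y up, looking along -z (the intrinsics and any distortion apply to the point x, -y, -z); pixel columns grow to the right and rows downward; lengths in m; the calibration is good to about 2 mm. A picture is of the moment at which its call begins: read the wrist's pose just before it. camera_model takes no time and is no camera call; for the wrist camera it gives the pose at the moment of the call.
- sign_off(): hands the job in, once; it reports no verdict.
Trained networks look in the newest picture that a camera, given by its name, has taken for a name from the list of things; names that differ only in an ending like _2 or _b are one class to them, and where a whole thing is asked for, a point or a joint stands for the part that bears it (a point fixed in the world has none). Each returns a list of dicts, best first, with "score" (0 to 1); they miss things now and then, are a little off and sometimes report something else, mostly with a low value. They report only what shows in the picture. A call takes as long as a camera call. They do not tell look-alikes from the thing itself.
- spot_in(name, camera): "position" ([column, row] in pixels, amid what is visible of it).
- silhouettes(name, camera): "mask" (400x640 bool, what is visible of it) and "position" ([column, row] in pixels, amid what is visible of it).
- spot_point(name, camera): "position" ([column, row] in pixels: a listed point, or the origin of a listed thing).
The state is a dict: "clock": time; "qpos": joint angles; "qd": joint speeds; "effort": joint torques, N m; "position": TCP position; "ee_rot": TCP orientation; "contact_force": force on the tool from outside, world axes, zero at the start; "moment": the same for the moment, N m; "width": finger opening in m.
Only numpy, scipy, OpenCV 4.12 (cv2) and the standard library are available. Lean on these libraries where they do the work, as an engineer would, in place of code of your own. Each camera call takes 0.05 s, during which the arm holds its last target.

## Working session

There is one attempt and no reset: what is moved stays moved. The work goes in short steps, Python scripts to look and compute and a tool call to move; the robot and the scene stay as the last step left them, time stands still between calls to the robot, and variables do not carry over. Pictures are saved under pics/ and viewed, and the job is handed in when it is done.

Besides the shell and the picture viewer there is one more tool, called after "Request:" as a command line: name --argument value ..., lists and objects as JSON in quotes. jog_arm: Moves the arm, as the interface text tells. Its arguments: {"type":"object","properties":{"targets":{"type":"array","items":{"type":"array"}},"force":{"type":"number"}},"required":["targets"]}

```bash
ls; mkdir -p pics
cat > h.py <<'E'
import numpy as np, cv2
from rig import manip, get_image, camera_model, sign_off, spot_in, silhouettes, spot_point
def save(n,im): cv2.imwrite('pics/'+n,cv2.cvtColor(im,cv2.COLOR_RGB2BGR))
def ray(cam,px,cm=None):
    m=cm or camera_model(cam); K=np.array(m['mtx']); T=np.array(m['world_from_camera'])
    d=np.linalg.inv(K)@np.array([px[0],px[1],1.0]); d=np.array([d[0],-d[1],-d[2]])
    return T[:3,3],T[:3,:3]@d
def atz(cam,px,z,cm=None):
    o,d=ray(cam,px,cm); return o+d*(z-o[2])/d[2]
def atd(cam,px,depth,cm=None):
    o,d=ray(cam,px,cm); return o+d*depth
def proj(cam,p,cm=None):
    m=cm or camera_model(cam); K=np.array(m['mtx']); T=np.linalg.inv(np.array(m['world_from_camera']))
    c=T[:3,:3]@np.array(p)+T[:3,3]; u=K@np.array([c[0],-c[1],-c[2]]); return u[:2]/u[2]
E
python3 - <<'E'
from h import *
s=manip.get_state(); print(s)
for c in ['side','top','wrist']:
    im,d=get_image(c); save(c+'0.png',im); m=camera_model(c); print(c,{k:(np.round(v,3).tolist() if k in('mtx','world_from_camera') else v) for k,v in m.items()})
    for n in ['wrench_ring','wrench_grip','clamp','nut','rest','pin_top','rib_a','rib_b','strap_tip']:
        print(n,[(np.round(r['position'],1).tolist(),round(r['score'],2)) for r in spot_point(n,c)[:3]])
E
```

```text
pics
{'clock': 0.0, 'qpos': array([-1.31996627e+00,  2.76579440e-01,  1.50615147e+00,  9.90941252e-06,
        1.36068819e+00, -1.20974093e-01]), 'qd': array([ 0.0015471 ,  0.00071799,  0.00113259,  0.00026552,  0.00147173,
       -0.00051778]), 'effort': array([ 2.15682358e-04, -4.16777444e+01, -2.45809042e+01, -5.07192010e-05,
        1.11641685e-02,  2.71321605e-07]), 'position': array([ 0.20878172, -0.53521573,  0.24744125]), 'ee_rot': array([ 0.13065751, -0.13073447,  0.69556773, -0.69427851]), 'contact_force': array([-0.01804674, -0.29449627, -0.22966795]), 'moment': array([0.04623152, 0.00149789, 0.02869768]), 'width': 0.08554599162982802}
side {'mtx': [[453.153, 0.0, 323.064], [0.0, 453.153, 191.579], [0.0, 0.0, 1.0]], 'world_from_camera': [[0.945, 0.198, -0.261, 0.196], [-0.327, 0.596, -0.733, -1.144], [0.01, 0.778, 0.628, 0.949], [0.0, 0.0, 0.0, 1.0]]}
wrench_ring [([369.0, 377.5], 0.97), ([359.5, 235.7], 0.55), ([324.5, 294.8], 0.53)]
wrench_grip [([331.7, 316.5], 0.89), ([332.8, 244.3], 0.86), ([391.0, 356.0], 0.81)]
clamp [([322.7, 176.7], 0.8)]
nut [([317.0, 163.3], 0.5
[... 571 characters left out ...]
.71), ([460.1, 209.4], 0.49), ([422.8, 234.6], 0.42)]
clamp [([285.2, 191.4], 0.88)]
nut [([279.4, 188.5], 0.43)]
rest [([364.8, 207.3], 0.72)]
pin_top []
rib_a [([269.0, 193.6], 0.62), ([291.3, 196.1], 0.36), ([384.7, 259.6], 0.35)]
rib_b [([269.0, 193.6], 0.62), ([291.3, 196.1], 0.36), ([384.7, 259.6], 0.35)]
strap_tip [([283.3, 170.6], 0.62)]
wrist {'mtx': [[275.888, 0.0, 318.659], [0.0, 275.888, 198.856], [0.0, 0.0, 1.0]], 'world_from_camera': [[0.363, 0.9, 0.241, 0.269], [-0.932, 0.351, 0.094, -0.512], [0.0, -0.259, 0.966, 0.374], [0.0, 0.0, 0.0, 1.0]]}
wrench_ring [([520.0, 16.0], 0.7)]
wrench_grip []
clamp []
nut []
rest []
pin_top [([221.1, 9.5], 0.74)]
rib_a []
rib_b []
strap_tip []
```

View pics/side0.png

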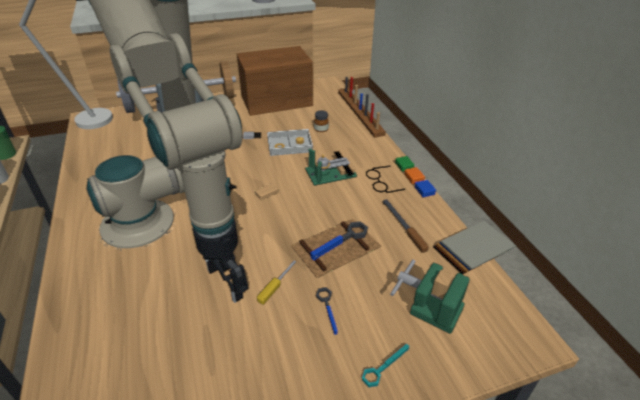

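View pics/top0.png

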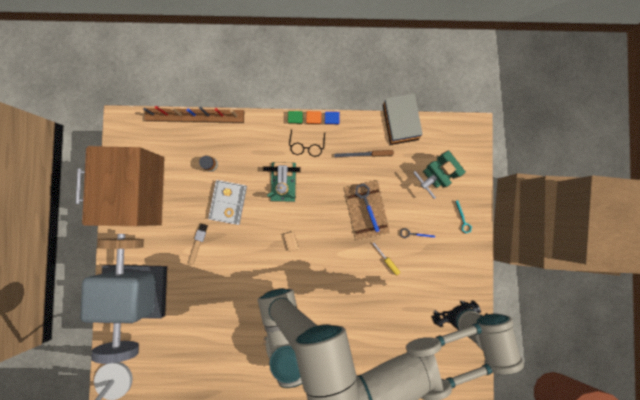

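View pics/wrist0.png

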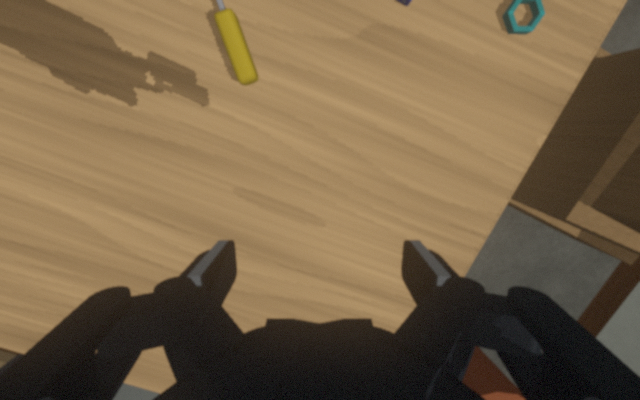

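Run:
```python
from h import *
ims={}
for c in ['side','top']:
    im,d=get_image(c); ims[c]=(im,d)
    z=cv2.resize(im[130:270,260:460] if c=='side' else im[130:260,200:440],None,fx=4 if c=='side' else 3.3,fy=4 if c=='side' else 3.3,interpolation=cv2.INTER_CUBIC); save(c+'z.png',z)
    dd=d
    for p in ([(358,232),(320,252),(340,244),(345,240)] if c=='side' else [(361,189),(372,214),(376,227),(366,199),(282,189),(282,170)]):
        print(c,p,dd[p[1],p[0]],np.round(atd(c,p,dd[p[1],p[0]]),4), np.round(atz(c,p,0.03),4))
for c in ['side','top']:
    get_image(c)
    for n in ['wrench','nut','clamp','rest','pin_top']:
        for r in silhouettes(n,c)[:4]:
            m=r['mask'];ys,xs=np.nonzero(m); print(c,n,round(r['score'],2),m.sum(),np.round(r['position'],1),xs.min(),xs.max(),ys.min(),ys.max())
```

```text
side (358, 232) 1.3485916 [ 0.6214 -0.2607  0.009 ] [ 0.6119 -0.2804  0.03  ]
side (320, 252) 1.2430222 [ 0.4787 -0.3284  0.0389] [ 0.4815 -0.3205  0.03  ]
side (340, 244) 1.2949702 [ 0.5491 -0.2994  0.0192] [ 0.545  -0.3093  0.03  ]
side (345, 240) 1.3091182 [ 0.5689 -0.2881  0.0182] [ 0.5642 -0.2989  0.03  ]
top (361, 189) 1.4852879 [ 0.6197 -0.265   0.0022] [ 0.6173 -0.2622  0.03  ]
top (372, 214) 1.4444243 [ 0.5185 -0.3061  0.0382] [ 0.5186 -0.3072  0.03  ]
top (376, 227) 1.4420341 [ 0.4676 -0.3225  0.0381] [ 0.4675 -0.3236  0.03  ]
top (366, 199) 1.4532243 [ 0.5776 -0.2824  0.0322] [ 0.5778 -0.2826  0.03  ]
top (282, 189) 1.4159366 [0.608  0.0474 0.0707] [0.6114 0.0521 0.03  ]
top (282, 170) 1.4460475 [0.6855 0.0522 0.0443] [0.6874 0.0539 0.03  ]
side wrench 0.73 255 [330.4 304.1] 316 337 288 334
side wrench 0.65 284 [323.2 120.9] 314 328 110 131
side wrench 0.57 457 [380.9 369.7] 362 409 343 387
side wrench 0.56 534 [344.1 240.1] 312 367 222 258
side nut 0.46 41 [322.1 162. ] 322 328 159 166
side clamp 0.81 1139 [328.2 170. ] 307 356 150 184
side rest 0.78 2114 [333.2 249.9] 292 379 219 276
top wrench 0.59 186 [368.9 209.6] 355 378 184 231
top wrench 0.58 1 [406.6 230.8] 409 409 233 233
top wrench 0.55 139 [464.5 217.7] 455 470 201 233
top clamp 0.76 1070 [281.7 180.5] 263 299 162 201
top rest 0.71 1842 [364.3 212. ] 344 388 180 239
```

```bash
python3 -c "
from h import *
print(manip.get_state()['clock'])"
```

```text
2.2
```

View pics/sidez.png

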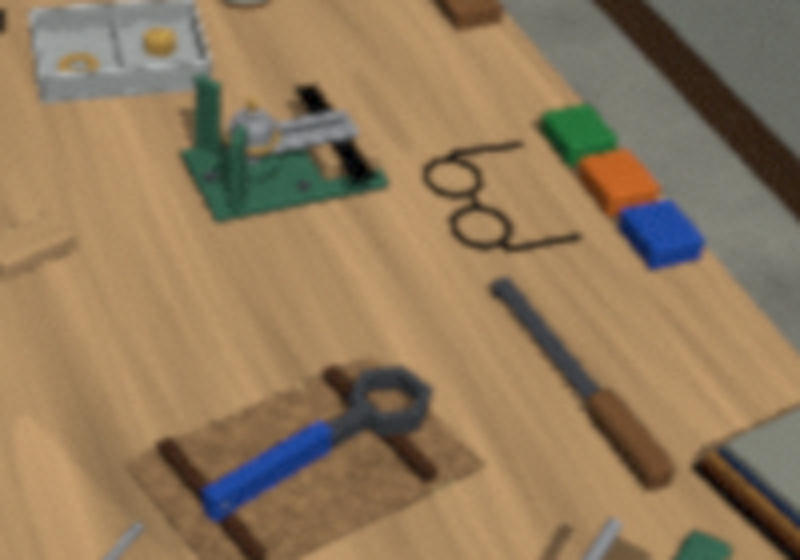

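View pics/topz.png

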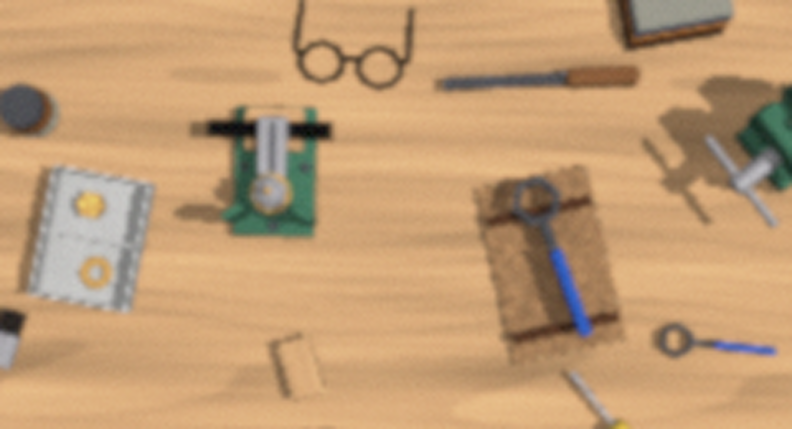

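```bash
cat >> h.py <<'E'
from scipy.spatial.transform import Rotation as R
def Rm(s): 
    q=s['ee_rot']; return R.from_quat([q[1],q[2],q[3],q[0]]).as_matrix()
def st():
    s=manip.get_state(); M=Rm(s); print('t',round(s['clock'],2),'pos',np.round(s['position'],4),'jaw(z)az',round(np.degrees(np.arctan2(M[1,2],M[0,2])),2),'ydir',np.round(M[:,1],3),'F',np.round(s['contact_force'],2),'M',np.round(s['moment'],3),'w',round(s['width'],4),'q',np.round(s['qpos'],2)); return s
def blueaxis(cam,im,d,box,cm=None):
    x0,x1,y0,y1=box; hsv=cv2.cvtColor(im,cv2.COLOR_RGB2HSV)
    m=(hsv[...,0]>105)&(hsv[...,0]<130)&(hsv[...,1]>150)&(hsv[...,2]>60)
    mm=np.zeros_like(m); mm[y0:y1,x0:x1]=m[y0:y1,x0:x1]
    ys,xs=np.nonzero(mm); return xs,ys
E
python3 - <<'E'
from h import *
s=st()
for c,box in [('top',(340,392,175,245)),('side',(300,370,220,265))]:
    im,d=get_image(c); xs,ys=blueaxis(c,im,d,box)
    P=np.array([atz(c,(x,y),0.042) for x,y in zip(xs,ys)])[:,:2]
    mu=P.mean(0);u,sv,v=np.linalg.svd(P-mu); a=v[0]*np.sign(v[0][0]); t=(P-mu)@a
    print(c,len(P),mu,a,np.degrees(np.arctan2(a[1],a[0])),t.min(),t.max(), 'grip approx',mu+a*((t.max()+t.min())/2+0.013))
E
```

```text
t 2.2 pos [ 0.2089 -0.5357  0.2483] jaw(z)az -68.7 ydir [ 0. -0. -1.] F [ 0.72 -0.51 -0.44] M [-0.03  -0.022  0.007] w 0.0855 q [-1.32  0.28  1.5   0.    1.36 -0.12]
top 67 [ 0.5011919  -0.30695852] [0.9336117  0.35828648] 20.99499982162773 -0.04903535077315864 0.05145748028612331 grip approx [ 0.51445952 -0.30186689]
side 246 [ 0.50090331 -0.31868918] [0.92816974 0.37215713] 21.84871475507719 -0.0551938100802349 0.0591895860872026 grip approx [ 0.5148239  -0.31310761]
```

Request:
jog_arm --targets '[[0.085,[0.038,0.028,0],0],[0.085,[0.038,0.028,0],0],[0.085,[0.038,0.028,0],0],[0.085,[0.038,0.028,0],0],[0.085,[0.038,0.028,0],0],[0.085,[0.038,0.028,0],0],[0.085,[0.038,0.028,0],0],[0.085,[0.038,0.028,0],0],[0.085,[0,0,-0.05],0],[0.085,[0,0,0],0]]' --force 60

```text
clock: 3.55
position: [0.5109, -0.3095, 0.1947]
ee_rot: [0.129, -0.133, 0.697, -0.692]
contact_force: [-0.3, 0.1, 0.7]
width: 0.0849
```

Run:
```python
from h import *
s=st()
cm=camera_model('wrist'); im,d=get_image('wrist'); save('w1.png',im)
for n in ['wrench_ring','wrench_grip']:
    for r in spot_point(n,'wrist')[:3]:
        p=r['position']; dd=d[int(p[1]),int(p[0])]
        print(n,np.round(p,1),round(r['score'],2),np.round(atz('wrist',p,0.018 if 'ring' in n else 0.042,cm),4),np.round(atd('wrist',p,dd,cm),4))
xs,ys=blueaxis('wrist',im,d,(0,640,0,400))
P=np.array([atz('wrist',(x,y),0.042,cm) for x,y in zip(xs,ys)])[:,:2]
mu=P.mean(0);u,sv,v=np.linalg.svd(P-mu,full_matrices=False); a=v[0]*np.sign(v[0][0]); t=(P-mu)@a
print(len(P),mu,a,np.degrees(np.arctan2(a[1],a[0])),t.min(),t.max())
```

```text
t 3.55 pos [ 0.5109 -0.3095  0.1947] jaw(z)az -68.63 ydir [-0.007  0.005 -1.   ] F [-0.26  0.08  0.74] M [-0.016 -0.003 -0.011] w 0.0849 q [-0.66  0.35  1.54 -0.    1.27  0.54]
wrench_ring [401.5 265.2] 0.77 [ 0.4537 -0.438   0.018 ] [ 0.5222 -0.3503  0.1927]
wrench_ring [573.6 306.2] 0.7 [ 0.4816 -0.6642  0.018 ] [ 0.4798 -0.6721  0.0117]
wrench_grip [319.  180.9] 0.88 [ 0.5186 -0.3054  0.042 ] [ 0.5185 -0.3054  0.0415]
wrench_grip [594.4 262.1] 0.68 [ 0.5449 -0.6221  0.042 ] [ 0.5419 -0.6586  0.0117]
929 [ 0.50866508 -0.30630255] [0.93198408 0.3624992 ] 21.253760201990612 -0.05482140696704405 0.0478209065249612
```

View pics/w1.png

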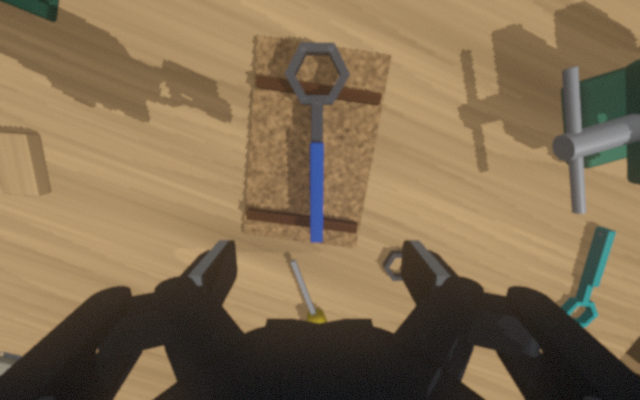

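Run:
```python
from h import *
cm=camera_model('wrist')
c=atz('wrist',(317.5,73),0.034,cm); a=np.array([.932,.3625])
print(c, c[:2]-a*0.105)
for p in [(317,141),(317,242)]:
    q=atz('wrist',p,0.042,cm); print(q,(c[:2]-q[:2])@a)
```

```text
[ 0.61917547 -0.27048532  0.034     ] [ 0.52131547 -0.30854782]
[ 0.55881185 -0.29337412  0.042     ] 0.0645560863106744
[ 0.45633942 -0.33306554  0.042     ] 0.17444853677931507
```

Run:
```python
from h import *
im=cv2.cvtColor(cv2.imread('pics/w1.png'),cv2.COLOR_BGR2RGB)
xs,ys=blueaxis('w',im,None,(0,640,0,400))
for y in range(140,246,15): k=xs[ys==y]; print(y,k.min() if len(k) else None,k.max() if len(k) else None,k.mean() if len(k) else None)
print(xs.min(),xs.max(),len(xs))
cm=camera_model('wrist')
s=st();M=Rm(s)
# TCP ground projection & jaw axis
o=s['position']; print(proj('wrist',[o[0],o[1],0.042],cm),proj('wrist',[o[0]+.0373,o[1]+.0145,0.042],cm))
for p in [(317,141),(317,170),(317,242)]: print(atz('wrist',p,.042,cm))
```

```text
140 None None None
155 312 321 316.5
170 311 321 316.0
185 312 321 316.5
200 312 321 316.5
215 312 321 316.5
230 313 320 316.5
245 None None None
311 321 929
t 3.7 pos [ 0.5133 -0.3127  0.1998] jaw(z)az -68.74 ydir [ 0.002 -0.002 -1.   ] F [ 0.07 -0.37  1.17] M [-0.026 -0.021 -0.046] w 0.0853 q [-0.66  0.34  1.53 -0.    1.27  0.54]
[318.53926651 188.86610491] [318.54791656 150.44792218]
[ 0.55881185 -0.29337412  0.042     ]
[ 0.53138244 -0.30399856  0.042     ]
[ 0.45633942 -0.33306554  0.042     ]
```

```bash
cat > wl.py <<'E'
from h import *
s=st()
cm=camera_model('wrist'); im,d=get_image('wrist'); save('w2.png',im)
xs,ys=blueaxis('wrist',im,d,(280,360,0,250))
P=np.array([atz('wrist',(x,y),0.042,cm) for x,y in zip(xs,ys)])[:,:2]
mu=P.mean(0);u,sv,v=np.linalg.svd(P-mu,full_matrices=False); a=v[0]*np.sign(v[0][0]); t=(P-mu)@a
print(len(P),mu,a,np.degrees(np.arctan2(a[1],a[0])),t.min(),t.max(),xs.mean())
g=mu+a*(t.max()+.0005-.041); print('grip',g,'ring',g+a*.105,'delta TCP',g-s['position'][:2])
E
python3 wl.py
```

```text
t 3.7 pos [ 0.5133 -0.3127  0.1998] jaw(z)az -68.74 ydir [ 0.002 -0.002 -1.   ] F [ 0.07 -0.37  1.17] M [-0.026 -0.021 -0.046] w 0.0853 q [-0.66  0.34  1.53 -0.    1.27  0.54]
879 [ 0.50894736 -0.306241  ] [0.93372633 0.35798763] 20.976660815885527 -0.056348974703416176 0.04718734195188367 311.3003412969283
grip [ 0.5151915  -0.30384702] ring [ 0.61323277 -0.26625832] delta TCP [0.00188434 0.0088919 ]
```

Request:
jog_arm --targets '[[0.085,[0.002,0.009,-0.02],-0.005],[0.085,[0,0,-0.04],0],[0.085,[0,0,-0.04],0],[0.06,[0,0,-0.035],0],[0.06,[0,0,-0.02],0],[0.06,[0,0,-0.014],0],[0.06,[0,0,0],0],[0.06,[0,0,0],0]]'

```text
clock: 4.75
position: [0.5157, -0.3036, 0.0306]
ee_rot: [-0.129, 0.128, -0.695, 0.696]
contact_force: [-0.1, -0.0, 0.1]
width: 0.0601
```

Run:
```python
from h import *
s=st()
im,d=get_image('wrist'); save('w3.png',im)
```

```text
t 4.75 pos [ 0.5157 -0.3036  0.0306] jaw(z)az -69.0 ydir [ 0.002 -0.002 -1.   ] F [-0.11 -0.03  0.08] M [-0.016 -0.057 -0.046] w 0.0601 q [-0.65  0.5   1.75 -0.    0.89  0.56]
```

View pics/w3.png

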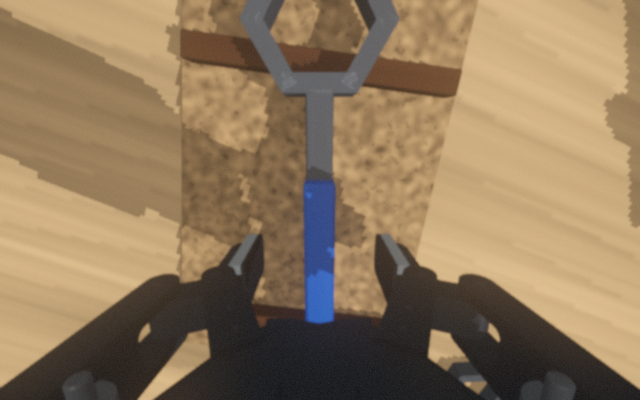

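Request:
jog_arm --targets '[[0.005,[0,0,0],0],[0.005,[0,0,0],0],[0.005,[0,0,0],0],[0.005,[0,0,0],0],[0.005,[0,0,0],0],[0.005,[0,0,0.01],0],[0.005,[0,0,0.03],0],[0.005,[0,0,0.04],0],[0.005,[0,0,0.04],0],[0.005,[0,0,0.04],0]]' --force 110

```text
clock: 6.05
position: [0.5141, -0.3022, 0.1898]
ee_rot: [0.128, -0.13, 0.696, -0.695]
contact_force: [-0.0, 0.2, -3.4]
width: 0.0119
```

Run:
```python
from h import *
s=st()
cm=camera_model('wrist');im,d=get_image('wrist'); save('w4.png',im)
im2,d2=get_image('top')
# clamp geometry from top depth
for n in ['clamp','nut','pin_top','strap_tip','rib_a']:
    for r in spot_point(n,'top')[:2]: print(n,r['score'],np.round(r['position'],1),np.round(atz('top',r['position'],{'clamp':0,'nut':.049,'pin_top':.086,'strap_tip':.05,'rib_a':.012}[n]),4))
z=cv2.resize(im2[150:210,250:320],None,fx=8,fy=8,interpolation=cv2.INTER_CUBIC); save('topc.png',z)
np.save('topd.npy',d2)
```

```text
t 6.05 pos [ 0.5141 -0.3022  0.1898] jaw(z)az -68.98 ydir [-0.002  0.001 -1.   ] F [-0.03  0.2  -3.4 ] M [-0.053  0.07   0.021] w 0.0119 q [-0.65  0.35  1.55 -0.    1.25  0.56]
clamp 0.91 [282.6 191. ] [0.6058 0.0529 0.    ]
clamp 0.29 [368.  183.4] [ 0.6432 -0.2934  0.    ]
nut 0.59 [279.6 188.7] [0.6109 0.0593 0.049 ]
strap_tip 0.8 [280.7 170. ] [0.6846 0.0567 0.05  ]
strap_tip 0.66 [366.1 183.7] [ 0.6368 -0.2799  0.05  ]
rib_a 0.46 [270.4 194.7] [0.5891 0.1002 0.012 ]
```

View pics/topc.png

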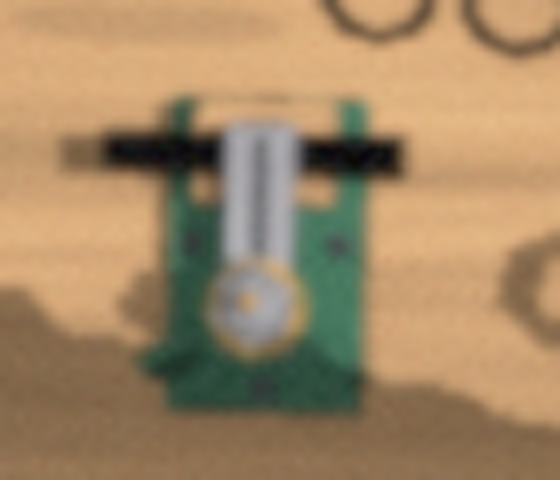

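View pics/w4.png

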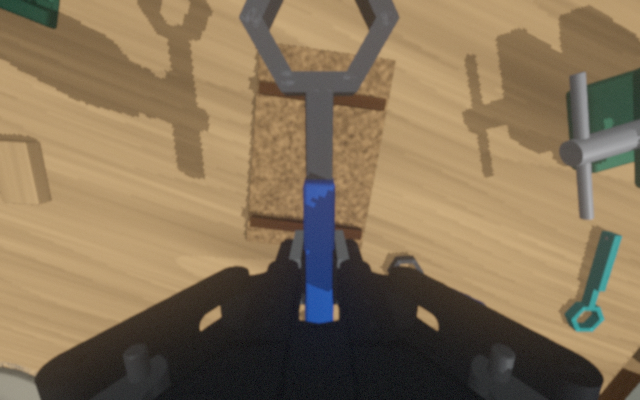

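Request:
jog_arm --targets '[[0.005,[0.006,0.032,0.005],0],[0.005,[0.006,0.032,0.005],0],[0.005,[0.006,0.032,0],0],[0.005,[0.006,0.032,0],0],[0.005,[0.006,0.032,0],0],[0.005,[0.006,0.032,0],0],[0.005,[0.006,0.032,0],0],[0.005,[0.006,0.028,0],0],[0.005,[0,0,0],0],[0.005,[0,0,0],0]]'

```text
clock: 7.65
position: [0.5622, -0.051, 0.198]
ee_rot: [0.128, -0.13, 0.695, -0.695]
contact_force: [-0.2, -0.1, -3.7]
width: 0.0125
```

Request:
jog_arm --targets '[[0.005,[0,0,0],0],[0.005,[0,0,0],0]]'

```text
clock: 7.9
position: [0.5627, -0.0515, 0.1991]
ee_rot: [-0.128, 0.129, -0.695, 0.695]
contact_force: [-0.3, 0.2, -4.4]
width: 0.0121
```

Run:
```python
from h import *
s=st()
cm=camera_model('wrist');im,d=get_image('wrist'); save('w5.png',im); np.save('w5d.npy',d); np.save('w5cm.npy',cm['world_from_camera'])
for n,z in dict(clamp=0,nut=.049,pin_top=.086,strap_tip=.05,rib_a=.012,wrench_ring=.19).items():
    for r in spot_point(n,'wrist')[:2]: print(n,round(r['score'],2),np.round(r['position'],1),np.round(atz('wrist',r['position'],z,cm),4))
c=proj('wrist',[.61,.055,.063],cm).astype(int); print(c)
x0=max(c[0]-70,0);y0=max(c[1]-60,0)
z=cv2.resize(im[y0:y0+120,x0:x0+140],None,fx=5,fy=5,interpolation=cv2.INTER_CUBIC); save('w5z.png',z); print(x0,y0)
```

```text
t 7.9 pos [ 0.5627 -0.0515  0.1991] jaw(z)az -69.05 ydir [-0. -0. -1.] F [-0.34  0.23 -4.45] M [-0.083  0.125 -0.01 ] w 0.0121 q [-0.21  0.29  1.61 -0.    1.24  0.99]
clamp 0.76 [247.7 103.5] [0.6165 0.054  0.    ]
nut 0.75 [238.5 100.8] [0.6167 0.0504 0.049 ]
pin_top 0.45 [221.4  99.8] [0.6133 0.0532 0.086 ]
strap_tip 0.97 [263.2  17.6] [0.6907 0.0497 0.05  ]
rib_a 0.78 [204.1 113.5] [0.59  0.092 0.012]
rib_a 0.61 [273.4 138.5] [0.5917 0.0135 0.012 ]
[227 104]
157 44
```

View pics/w5.png

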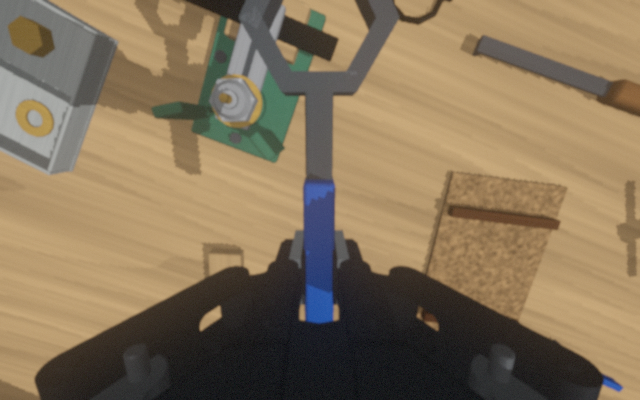

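View pics/w5z.png

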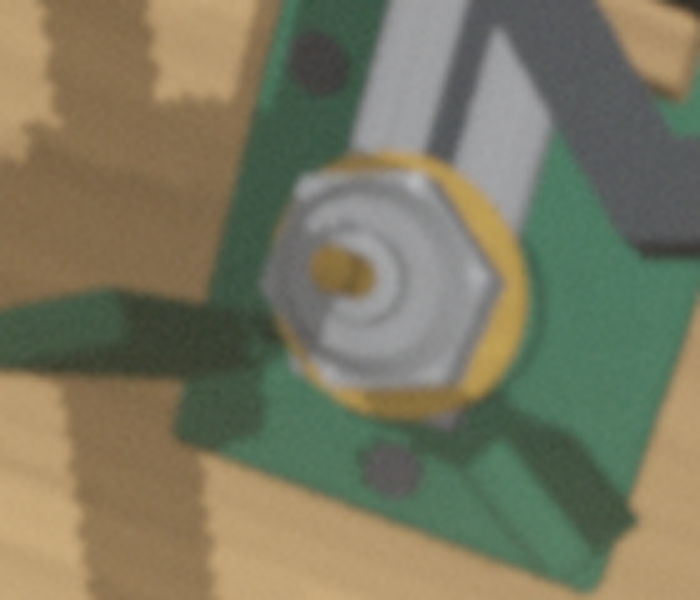

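```bash
cat > hexfit.py <<'E'
from h import *
from scipy.optimize import least_squares
cm=camera_model('wrist'); cm=dict(cm); cm['world_from_camera']=np.load('w5cm.npy')
cl=np.array([(300,178),(428,172),(500,277),(457,380),(325,388),(263,282)])/5.0+[157,44]-0.4
P=np.array([atz('wrist',p,0.063,cm)[:2] for p in cl]); print(P.round(4))
def model(x,r=None): 
    r=r or 0.018/np.cos(np.pi/6); 
    return np.array([[x[0]+r*np.cos(x[2]+k*np.pi/3),x[1]+r*np.sin(x[2]+k*np.pi/3)] for k in range(6)])
best=None
for a0 in np.radians([0,20,40]):
    def f(x):
        m=model(x); return np.array([(p-m)[np.argmin(((p-m)**2).sum(1))] for p in P]).ravel()
    r=least_squares(f,[*P.mean(0),a0]); 
    if best is None or r.cost<best.cost: best=r
x=best.x; print('centre',x[:2],'corner az',np.degrees(x[2])%60,'flat-normal az mod60',(np.degrees(x[2])+30)%60,'rms mm',1e3*np.sqrt(best.cost*2/6))
im=cv2.imread('pics/w5.png'); z=cv2.resize(im[44:164,157:297],None,fx=5,fy=5,interpolation=cv2.INTER_CUBIC)
for zz,col in [(.063,(0,0,255)),(.049,(255,0,255))]:
    q=[(np.array(proj('wrist',[*p,zz],cm))-[157,44]+.4)*5 for p in model(x)]
    cv2.polylines(z,[np.array(q).astype(int)],True,col,1)
for zz in (.049,.074,.086):
    u=(proj('wrist',[x[0],x[1],zz],cm)-[157,44]+.4)*5; cv2.circle(z,tuple(u.astype(int)),3,(0,255,0),-1)
cv2.imwrite('pics/hexfit.png',z)
E
python3 hexfit.py
```

```text
[[0.6274 0.0696]
 [0.6364 0.0488]
 [0.6243 0.0317]
 [0.6046 0.0337]
 [0.5946 0.0558]
 [0.6083 0.0712]]
centre [0.61592601 0.05180486] corner az 53.397742212487856 flat-normal az mod60 23.397742212487856 rms mm 1.2896699634047728
```

View pics/hexfit.png

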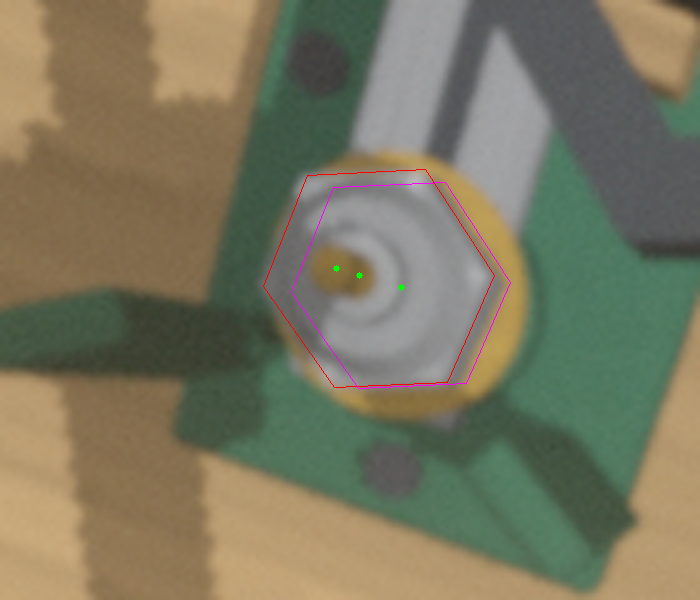

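Run:
```python
from h import *
cm=dict(camera_model('wrist')); cm['world_from_camera']=np.load('w5cm.npy')
s=st(); t=s['position']
im=cv2.cvtColor(cv2.imread('pics/w5.png'),cv2.COLOR_BGR2RGB)
z=cv2.resize(im[0:110,230:410],None,fx=4,fy=4,interpolation=cv2.INTER_CUBIC); save('w5r.png',z)
xs,ys=blueaxis('w',im,None,(290,350,150,330))
for y in (190,210,230,260,300): k=xs[ys==y]; print(y,k.min(),k.max())
print(ys.min())
d=np.load('w5d.npy'); print('depth pts',[np.round(atd('wrist',p,d[p[1],p[0]],cm),4) for p in [(318,130),(318,200),(300,82),(268,40),(375,40),(340,82)]])
```

```text
t 8.25 pos [ 0.5629 -0.0509  0.1994] jaw(z)az -68.99 ydir [ 0. -0. -1.] F [ 0.34 -0.55 -3.53] M [-0.056  0.128  0.019] w 0.0119 q [-0.21  0.29  1.61 -0.    1.24  0.99]Traceback (most recent call last):
  File "<stdin>", line 7, in <module>
    return umr_minimum(a, axis, None, out, keepdims, initial, where)
ValueError: zero-size array to reduction operation minimum which has no identity
```

View pics/w5r.png

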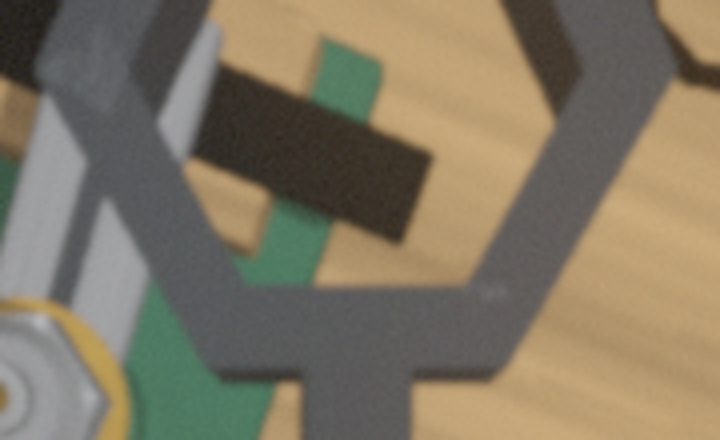

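Run:
```python
from h import *
cm=dict(camera_model('wrist')); cm['world_from_camera']=np.load('w5cm.npy')
t=np.array([.5628,-.0512,.1992])
for z in (.197,.200,.203,.206):
    q=lambda p:atz('wrist',p,z,cm)[:2]
    L,Rr,l,r=q((240,17.5)),q((399.2,18)),q((262,18.7)),q((375.5,18)); a,b,c,d=q((284.5,92)),q((354.2,92)),q((292.5,71.7)),q((347.5,71.7))
    ctr=(L+Rr+l+r)/4; h=ctr-t[:2]
    print(z,'wid',np.linalg.norm(L-Rr),np.linalg.norm(l-r),'(62.35,44.34)','near',np.linalg.norm(ctr-(a+b)/2),np.linalg.norm(ctr-(c+d)/2),'(27,19.2)','ctr',ctr,'r',np.linalg.norm(h),'az',np.degrees(np.arctan2(h[1],h[0])),'flat az',np.degrees(np.arctan2(*(b-a)[::-1]))+90)
d=np.load('w5d.npy'); print('depth pts',[np.round(atd('wrist',p,d[p[1],p[0]],cm),4) for p in [(318,130),(318,170),(318,200),(300,82),(268,40),(375,40),(340,82)]])
```

```text
0.197 wid 0.06490416466316562 0.046296072804810406 (62.35,44.34) near 0.028283172956166835 0.02016166997485427 (27,19.2) ctr [ 0.66265042 -0.01326533] r 0.10681360200900092 az 20.80253326365147 flat az 20.9528884717634
0.2 wid 0.06338023407990209 0.045209054712853004 (62.35,44.34) near 0.0276190924232253 0.01968827992902597 (27,19.2) ctr [ 0.66172639 -0.01361311] r 0.10582629139237447 az 20.804189987454482 flat az 20.952888471763316
0.203 wid 0.06185630349663859 0.04412203662089561 (62.35,44.34) near 0.02695501189028397 0.019214889883197674 (27,19.2) ctr [ 0.66080235 -0.01396089] r 0.10483898086589533 az 20.80587791531748 flat az 20.952888471763444
0.206 wid 0.060332372913375155 0.043035018528938214 (62.35,44.34) near 0.026290931357342538 0.018741499837369273 (27,19.2) ctr [ 0.65987832 -0.01430867] r 0.10385167043213436 az 20.807597937201965 flat az 20.9528884717636
depth pts [array([ 0.6212, -0.0286,  0.2019]), array([ 0.6049, -0.0348,  0.2017]), array([ 0.594 , -0.039 ,  0.2102]), array([ 0.6364, -0.0149,  0.2028]), array([0.6465, 0.0023, 0.2027]), array([ 0.6613, -0.0373,  0.2039]), array([ 0.6423, -0.0302,  0.2026])]
```

Request:
jog_arm --targets '[[0.005,[-0.0144,0.0204,0],0.0146],[0.005,[-0.0144,0.0204,0],0.0145],[0.005,[-0.0145,0.0203,0],0.0145],[0.005,[0,0,-0.03],0],[0.005,[0,0,-0.03],0],[0.005,[0,0,-0.02],0],[0.005,[0,0,0],0],[0.005,[0,0,0],0]]'

```text
clock: 9.25
position: [0.52, 0.0109, 0.1203]
ee_rot: [-0.145, 0.144, -0.692, 0.692]
contact_force: [0.6, 0.2, -4.0]
width: 0.0125
```

Run:
```python
from h import *
s=st()
cm=camera_model('wrist');im,d=get_image('wrist'); save('w6.png',im);st(); np.save('w6cm.npy',cm['world_from_camera'])
z=cv2.resize(im[0:130,220:420],None,fx=4,fy=4,interpolation=cv2.INTER_CUBIC); save('w6z.png',z)
u=proj('wrist',[.6159,.0518,.086],cm);print(u,(u-[220,0])*4)
```

```text
t 9.25 pos [0.52   0.0109 0.1203] jaw(z)az -66.43 ydir [ 0.002 -0.    -1.   ] F [ 0.61  0.2  -4.04] M [ 0.005  0.109 -0.002] w 0.0125 q [-0.11  0.3   1.82 -0.    1.02  1.05]
t 9.3 pos [0.5203 0.0107 0.1206] jaw(z)az -66.45 ydir [ 0.003 -0.    -1.   ] F [ 0.66  0.11 -3.12] M [-0.027  0.061 -0.007] w 0.0125 q [-0.11  0.3   1.82 -0.    1.02  1.05]
[320.73801261  47.26469193] [402.95205043 189.05876772]
```

View pics/w6z.png

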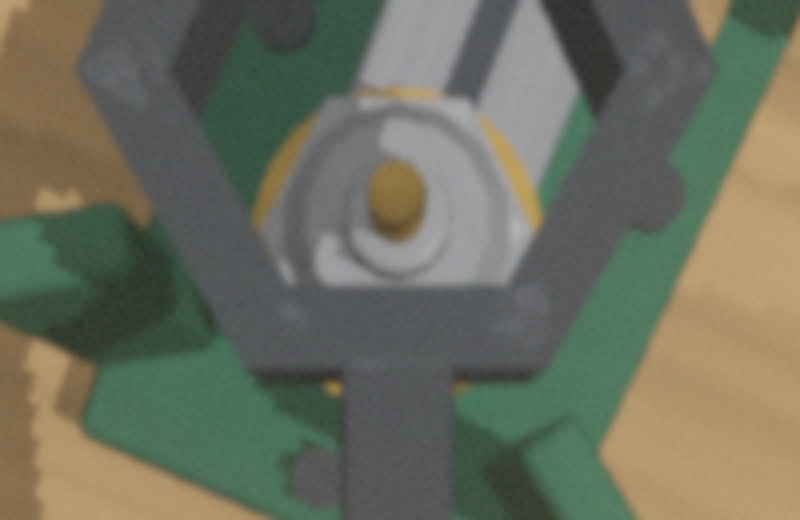

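Request:
jog_arm --targets '[[0.005,[-0.0007,0,-0.015],0],[0.005,[0,0,-0.015],0],[0.005,[0,0,-0.01],0],[0.005,[0,0,-0.006],0],[0.005,[0,0,-0.004],0],[0.005,[0,0,0],0]]'

```text
clock: 10.05
position: [0.5189, 0.0103, 0.0691]
ee_rot: [0.144, -0.144, 0.692, -0.692]
contact_force: [-0.2, 0.2, -3.9]
width: 0.0124
```

Request:
jog_arm --targets '[[0.005,[0,0,-0.003],0],[0.005,[0,0,-0.002],0],[0.005,[0,0,0],0]]'

```text
clock: 10.42
position: [0.5188, 0.0104, 0.0643]
ee_rot: [-0.144, 0.144, -0.692, 0.692]
contact_force: [0.5, -0.8, -3.2]
width: 0.0123
```

Run:
```python
from h import *
s=st()
```

```text
t 10.43 pos [0.5188 0.0104 0.0643] jaw(z)az -66.48 ydir [-0. -0. -1.] F [ 0.46 -0.84 -3.16] M [-0.028  0.091  0.016] w 0.0123 q [-0.11  0.37  1.89 -0.    0.89  1.05]
```

```bash
cat > arc.py <<'E'
import sys; from h import *
C=np.array([0.6156,0.0521]); r=.105
def P(h): h=np.radians(h); return C-r*np.array([np.cos(h),np.sin(h)])
def arc(h0,h1,n,dz=0,start=None):
    hs=np.linspace(h0,h1,n+1); p=P(h0) if start is None else np.array(start); 
    rows=[]
    for i in range(n):
        q=P(hs[i+1]); dlt=np.round(q-p,4); p=p+dlt
        rows.append([0.005,[float(dlt[0]),float(dlt[1]),round(dz,4)],round(float(np.radians(hs[i+1]-hs[i])),4)])
    print(rows,'end',p)
E
python3 -c "
from arc import *
arc(23.4,3.4,4,-.0002); arc(3.4,-41.6,9,-.0002)"
```

```text
[[0.005, [-0.0033, 0.0086, -0.0002], -0.0873], [0.005, [-0.0025, 0.0088, -0.0002], -0.0873], [0.005, [-0.0017, 0.009, -0.0002], -0.0873], [0.005, [-0.001, 0.0091, -0.0002], -0.0873]] end [0.51073576 0.04589947]
[[0.005, [-0.0001, 0.0092, -0.0002], -0.0873], [0.005, [0.0006, 0.0091, -0.0002], -0.0873], [0.005, [0.0015, 0.009, -0.0002], -0.0873], [0.005, [0.0022, 0.0089, -0.0002], -0.0873], [0.005, [0.003, 0.0087, -0.0002], -0.0873], [0.005, [0.0037, 0.0083, -0.0002], -0.0873], [0.005, [0.0045, 0.008, -0.0002], -0.0873], [0.005, [0.0051, 0.0076, -0.0002], -0.0873], [0.005, [0.0058, 0.0071, -0.0002], -0.0873]] end [0.53708482 0.12177283]
```

Request:
jog_arm --targets '[[0.005,[0,0,-0.0015],0],[0.005,[-0.0033,0.0086,-0.0002],-0.0873],[0.005,[-0.0025,0.0088,-0.0002],-0.0873],[0.005,[-0.0017,0.009,-0.0002],-0.0873],[0.005,[-0.001,0.0091,-0.0002],-0.0873]]'

```text
clock: 11.05
position: [0.5104, 0.0461, 0.0621]
ee_rot: [-0.021, 0.021, -0.707, 0.707]
contact_force: [1.4, 0.4, -4.0]
width: 0.0115
```

```bash
cat >> arc.py <<'E'
def tq():
    s=st(); f=np.array(s['contact_force']);m=np.array(s['moment']); p=np.array(s['position'])
    rr=p[:2]-C; print('heading',round(np.degrees(np.arctan2(-rr[1],-rr[0])),2),'r',round(np.linalg.norm(rr),4),'Mz about screw on tool (force only)',round(rr[0]*f[1]-rr[1]*f[0],3),'+moment',round(rr[0]*f[1]-rr[1]*f[0]+m[2],3))
    return s
E
python3 - <<'E'
from arc import *
tq()
im,d=get_image('wrist'); save('w7.png',im[0:200,200:440])
tq()
E
```

```text
t 11.05 pos [0.5104 0.0461 0.0621] jaw(z)az -86.61 ydir [ 0. -0. -1.] F [ 1.37  0.37 -4.01] M [0.031 0.021 0.237] w 0.0115 q [-0.05  0.36  1.9  -0.    0.88  1.47]
heading 3.29 r 0.1054 Mz about screw on tool (force only) -0.031 +moment 0.206
t 11.1 pos [0.5104 0.0469 0.0621] jaw(z)az -86.72 ydir [ 0.  0. -1.] F [ 0.33 -0.23 -3.98] M [-0.328  0.156 -0.12 ] w 0.0123 q [-0.04  0.36  1.9   0.    0.88  1.47]
heading 2.85 r 0.1054 Mz about screw on tool (force only) 0.026 +moment -0.094
```

View pics/w7.png

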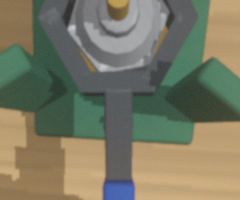

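Request:
jog_arm --targets '[[0.005,[-0.0001,0.0092,-0.0002],-0.0873],[0.005,[0.0006,0.0091,-0.0002],-0.0873],[0.005,[0.0015,0.009,-0.0002],-0.0873],[0.005,[0.0022,0.0089,-0.0002],-0.0873],[0.005,[0.003,0.0087,-0.0002],-0.0873],[0.005,[0.0037,0.0083,-0.0002],-0.0873],[0.005,[0.0045,0.008,-0.0002],-0.0873],[0.005,[0.0051,0.0076,-0.0002],-0.0873]]'

```text
clock: 12.1
position: [0.5307, 0.1152, 0.0606]
ee_rot: [-0.222, 0.222, 0.672, -0.671]
contact_force: [-0.8, 2.0, -1.0]
width: 0.0121
```

Run:
```python
from arc import *
tq()
cm=camera_model('wrist');im,d=get_image('wrist'); save('w8.png',cv2.resize(im[0:200,200:440],None,fx=3,fy=3)); np.save('w8cm.npy',cm['world_from_camera'])
tq()
```

```text
t 12.1 pos [0.5307 0.1152 0.0606] jaw(z)az -126.55 ydir [-0.001  0.    -1.   ] F [-0.77  2.01 -0.97] M [0.3   0.109 0.356] w 0.0121 q [0.09 0.4  1.84 0.   0.9  2.29]
heading -36.63 r 0.1058 Mz about screw on tool (force only) -0.122 +moment 0.234
t 12.15 pos [0.5313 0.116  0.0606] jaw(z)az -126.69 ydir [-0.     0.001 -1.   ] F [-1.96  0.61 -2.68] M [-0.164  0.069 -0.005] w 0.0123 q [0.09 0.4  1.84 0.   0.9  2.3 ]
heading -37.13 r 0.1058 Mz about screw on tool (force only) 0.073 +moment 0.069
```

View pics/w8.png

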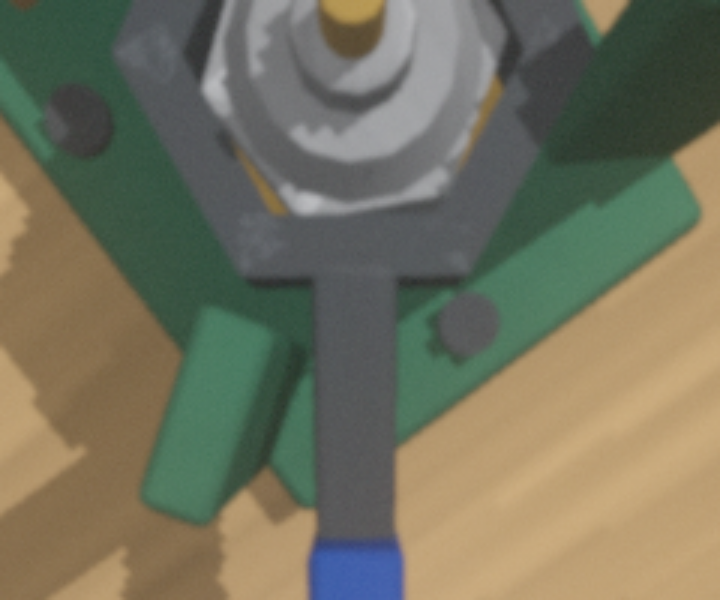

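```bash
python3 -c "
from arc import *
arc(-36.6,-29,2);arc(-29,31,8)"
```

```text
[[0.005, [-0.004, -0.0057, 0], 0.0663], [0.005, [-0.0035, -0.006, 0], 0.0663]] end [0.52380417 0.10300361]
[[0.005, [-0.0059, -0.0124, 0], 0.1309], [0.005, [-0.0041, -0.0131, 0], 0.1309], [0.005, [-0.0025, -0.0135, 0], 0.1309], [0.005, [-0.0006, -0.0137, 0], 0.1309], [0.005, [0.0011, -0.0137, 0], 0.1309], [0.005, [0.0029, -0.0134, 0], 0.1309], [0.005, [0.0046, -0.013, 0], 0.1309], [0.005, [0.0063, -0.0122, 0], 0.1309]] end [ 0.52556493 -0.00199499]
```

Request:
jog_arm --targets '[[0.005,[-0.004,-0.0057,0],0.0663],[0.005,[-0.0035,-0.006,0],0.0663],[0.005,[0,0,0],0],[0.005,[0,0,0.004],0],[0.005,[0,0,0.01],0],[0.005,[0,0,0.012],0],[0.005,[0,0,0],0]]'

```text
clock: 13.02
position: [0.5247, 0.1031, 0.0881]
ee_rot: [-0.175, 0.178, 0.685, -0.684]
contact_force: [0.9, 0.6, -3.3]
width: 0.0123
```

Run:
```python
from arc import *
tq()
cm=camera_model('wrist');im,d=get_image('wrist'); save('w9.png',cv2.resize(im[0:200,200:440],None,fx=3,fy=3)); np.save('w9cm.npy',cm['world_from_camera'])
```

```text
t 13.03 pos [0.5247 0.1031 0.0881] jaw(z)az -118.91 ydir [ 0.004  0.    -1.   ] F [ 0.88  0.65 -3.26] M [0.054 0.111 0.046] w 0.0123 q [ 0.06  0.36  1.83 -0.    0.95  2.14]
heading -29.28 r 0.1042 Mz about screw on tool (force only) -0.104 +moment -0.058
```

View pics/w9.png

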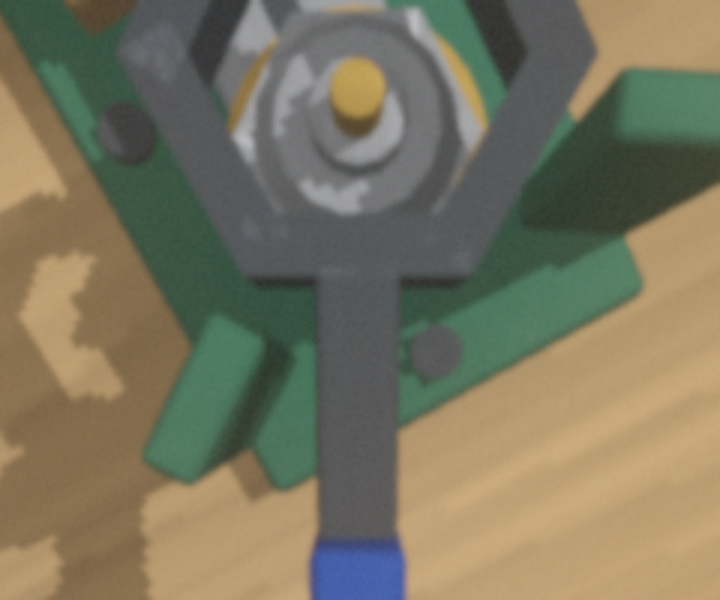

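Request:
jog_arm --targets '[[0.005,[-0.0059,-0.0124,0],0.1309],[0.005,[-0.0041,-0.0131,0],0.1309],[0.005,[-0.0025,-0.0135,0],0.1309],[0.005,[-0.0006,-0.0137,0],0.1309],[0.005,[0.0011,-0.0137,0],0.1309],[0.005,[0.0029,-0.0134,0],0.1309],[0.005,[0.0046,-0.013,0],0.1309],[0.005,[0.0063,-0.0122,0],0.1309],[0.005,[0,0,0],0],[0.005,[0,0,0],0]]'

```text
clock: 14.32
position: [0.5246, -0.0017, 0.0862]
ee_rot: [0.188, -0.189, 0.682, -0.681]
contact_force: [-0.5, -0.6, -3.8]
width: 0.0123
```

Run:
```python
from arc import *
tq()
cm=camera_model('wrist');im,d=get_image('wrist'); save('w10.png',cv2.resize(im[0:200,200:440],None,fx=3,fy=3)); np.save('w9cm.npy',cm['world_from_camera'])
tq()
```

```text
t 14.32 pos [ 0.5246 -0.0017  0.0862] jaw(z)az -59.02 ydir [-0.001  0.    -1.   ] F [-0.52 -0.63 -3.76] M [-0.076  0.066  0.017] w 0.0123 q [-0.14  0.35  1.85  0.    0.95  0.89]
heading 30.57 r 0.1057 Mz about screw on tool (force only) 0.029 +moment 0.046
t 14.38 pos [ 0.5246 -0.0016  0.0862] jaw(z)az -58.98 ydir [-0.001  0.    -1.   ] F [ 0.47  0.98 -3.38] M [-0.038  0.075 -0.028] w 0.0122 q [-0.14  0.35  1.85  0.    0.95  0.89]
heading 30.51 r 0.1057 Mz about screw on tool (force only) -0.064 +moment -0.092
```

View pics/w10.png

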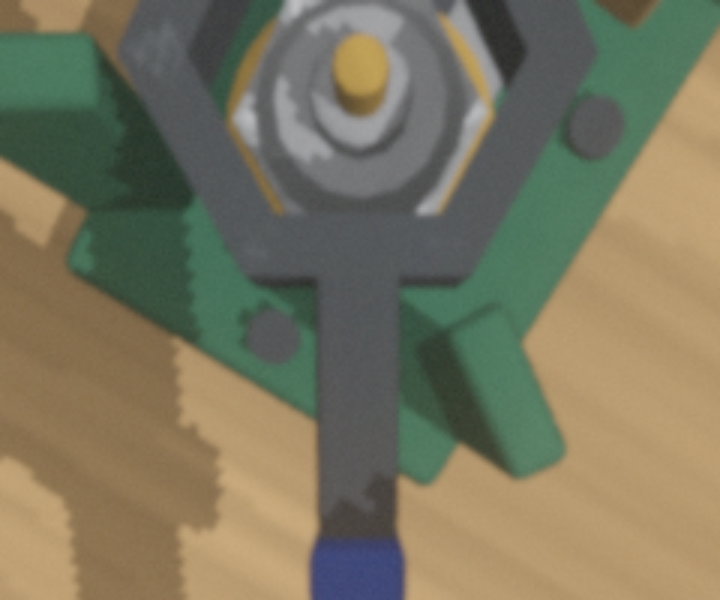

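Run:
```python
from arc import *
s=tq(); cm=camera_model('wrist')
for z in (.0835,.086): print(atz('wrist',(320.2,20.3),z,cm))
# ring near inner edge row ~ 212/3=70.7 , outer 272/3 (top face)
for row in (70.7,): print(atz('wrist',(319.5,row),s['position'][2]+.0033,cm))
h=np.radians(30.98); print('ring ctr',s['position'][:2]+.105*np.array([np.cos(h),np.sin(h)]))
# nut side corners top face z~.0605: (232,115),(492,115)
z=.0612
for p in [(232,115),(492,115)]: print(atz('wrist',(p[0]/3+200,p[1]/3),z,cm))
```

```text
t 14.38 pos [ 0.5246 -0.0016  0.0862] jaw(z)az -58.98 ydir [-0.001  0.    -1.   ] F [ 0.47  0.98 -3.38] M [-0.038  0.075 -0.028] w 0.0122 q [-0.14  0.35  1.85  0.    0.95  0.89]
heading 30.51 r 0.1057 Mz about screw on tool (force only) -0.064 +moment -0.092
[0.61593004 0.05298514 0.0835    ]
[0.61523371 0.0525791  0.086     ]
[0.59857225 0.04288068 0.08951427]
ring ctr [0.6145775  0.05249581]
[0.60468448 0.07055339 0.0612    ]
[0.62651373 0.03423824 0.0612    ]
```

Request:
jog_arm --targets '[[0.005,[0.0008,0,-0.006],0],[0.005,[0,0,-0.007],0],[0.005,[0,0,-0.007],0],[0.005,[0,0,-0.005],0],[0.005,[0,0,0],0],[0.005,[0,0,0],0]]'

```text
clock: 15.12
position: [0.5262, -0.0021, 0.0615]
ee_rot: [-0.19, 0.189, -0.681, 0.681]
contact_force: [-0.7, -0.8, -3.2]
width: 0.0124
```

Run:
```python
from arc import *
tq()
arc(31,-4,7,-.0002); arc(-4,-40,9,-.0001)
```

```text
t 15.12 pos [ 0.5262 -0.0021  0.0615] jaw(z)az -58.91 ydir [ 0. -0. -1.] F [-0.65 -0.8  -3.22] M [-0.05   0.066 -0.013] w 0.0124 q [-0.14  0.38  1.88 -0.    0.89  0.89]
heading 31.22 r 0.1045 Mz about screw on tool (force only) 0.036 +moment 0.023
[[0.005, [-0.0044, 0.0081, -0.0002], -0.0873], [0.005, [-0.0036, 0.0084, -0.0002], -0.0873], [0.005, [-0.0029, 0.0086, -0.0002], -0.0873], [0.005, [-0.0022, 0.0089, -0.0002], -0.0873], [0.005, [-0.0013, 0.0091, -0.0002], -0.0873], [0.005, [-0.0006, 0.0091, -0.0002], -0.0873], [0.005, [0.0003, 0.0092, -0.0002], -0.0873]] end [0.51089743 0.059421  ]
[[0.005, [0.0008, 0.0073, -0.0001], -0.0698], [0.005, [0.0012, 0.0072, -0.0001], -0.0698], [0.005, [0.0018, 0.0071, -0.0001], -0.0698], [0.005, [0.0023, 0.007, -0.0001], -0.0698], [0.005, [0.0027, 0.0068, -0.0001], -0.0698], [0.005, [0.0032, 0.0066, -0.0001], -0.0698], [0.005, [0.0037, 0.0063, -0.0001], -0.0698], [0.005, [0.0041, 0.0061, -0.0001], -0.0698], [0.005, [0.0045, 0.0058, -0.0001], -0.0698]] end [0.53515577 0.11962443]
```

Request:
jog_arm --targets '[[0.005,[-0.0044,0.0081,-0.0002],-0.0873],[0.005,[-0.0036,0.0084,-0.0002],-0.0873],[0.005,[-0.0029,0.0086,-0.0002],-0.0873],[0.005,[-0.0022,0.0089,-0.0002],-0.0873],[0.005,[-0.0013,0.0091,-0.0002],-0.0873],[0.005,[-0.0006,0.0091,-0.0002],-0.0873],[0.005,[0.0003,0.0092,-0.0002],-0.0873]]'

```text
clock: 16.0
position: [0.5105, 0.0597, 0.0602]
ee_rot: [0.025, -0.024, -0.707, 0.707]
contact_force: [-0.8, 0.2, -3.1]
width: 0.0121
```

```bash
python3 -c "
from arc import *
tq()"
```

```text
t 16.0 pos [0.5105 0.0597 0.0602] jaw(z)az -94.03 ydir [-0.001 -0.    -1.   ] F [-0.8   0.25 -3.15] M [0.04  0.244 0.317] w 0.0121 q [-0.02  0.37  1.9  -0.    0.87  1.62]
heading -4.13 r 0.1054 Mz about screw on tool (force only) -0.02 +moment 0.297
```

Request:
jog_arm --targets '[[0.005,[0.0008,0.0073,-0.0001],-0.0698],[0.005,[0.0012,0.0072,-0.0001],-0.0698]]'

```text
clock: 16.25
position: [0.5125, 0.0743, 0.06]
ee_rot: [0.074, -0.073, -0.703, 0.703]
contact_force: [-0.5, -0.7, -4.8]
width: 0.0123
```

```bash
python3 -c "
from arc import *
tq()"
```

```text
t 16.25 pos [0.5125 0.0743 0.06  ] jaw(z)az -102.0 ydir [-0.001 -0.    -1.   ] F [-0.45 -0.72 -4.83] M [0.109 0.214 0.257] w 0.0123 q [0.01 0.37 1.89 0.   0.88 1.79]
heading -12.13 r 0.1055 Mz about screw on tool (force only) 0.084 +moment 0.341
```

```bash
python3 -c "
from arc import *
arc(-12,-42,10,-.0001)"
```

```text
[[0.005, [0.0013, 0.0053, -0.0001], -0.0524], [0.005, [0.0015, 0.0053, -0.0001], -0.0524], [0.005, [0.0019, 0.0052, -0.0001], -0.0524], [0.005, [0.0021, 0.0051, -0.0001], -0.0524], [0.005, [0.0023, 0.0049, -0.0001], -0.0524], [0.005, [0.0027, 0.0049, -0.0001], -0.0524], [0.005, [0.0028, 0.0047, -0.0001], -0.0524], [0.005, [0.0032, 0.0045, -0.0001], -0.0524], [0.005, [0.0033, 0.0043, -0.0001], -0.0524], [0.005, [0.0036, 0.0042, -0.0001], -0.0524]] end [0.5375945  0.12233073]
```

Request:
jog_arm --targets '[[0.005,[0.0013,0.0054,-0.0001],-0.0524]]'

```text
clock: 16.38
position: [0.5138, 0.0796, 0.0599]
ee_rot: [0.093, -0.092, -0.701, 0.701]
contact_force: [-2.2, 0.6, -3.2]
width: 0.0124
```

```bash
python3 -c "
from arc import *
tq()"
```

```text
t 16.38 pos [0.5138 0.0796 0.0599] jaw(z)az -104.97 ydir [-0.002 -0.    -1.   ] F [-2.2   0.56 -3.22] M [0.145 0.368 0.298] w 0.0124 q [ 0.02  0.37  1.89 -0.    0.88  1.85]
heading -15.13 r 0.1055 Mz about screw on tool (force only) 0.004 +moment 0.302
```

Request:
jog_arm --targets '[[0.005,[0.0015,0.0053,-0.0001],-0.0524]]'

```text
clock: 16.5
position: [0.5153, 0.0849, 0.0598]
ee_rot: [0.111, -0.11, -0.698, 0.698]
contact_force: [-1.0, 0.9, -3.3]
width: 0.0121
```

```bash
python3 -c "
from arc import *
tq()"
```

```text
t 16.5 pos [0.5153 0.0849 0.0598] jaw(z)az -107.98 ydir [-0.001  0.    -1.   ] F [-0.98  0.93 -3.32] M [0.178 0.422 0.27 ] w 0.0121 q [0.03 0.38 1.88 0.   0.88 1.91]
heading -18.12 r 0.1055 Mz about screw on tool (force only) -0.061 +moment 0.209
```

Request:
jog_arm --targets '[[0.005,[0.0018,0.0052,-0.0001],-0.0524]]'

```text
clock: 16.62
position: [0.5171, 0.0902, 0.0597]
ee_rot: [0.129, -0.128, -0.695, 0.695]
contact_force: [-2.9, 0.9, -3.1]
width: 0.0123
```

```bash
python3 -c "
from arc import *
tq()"
```

```text
t 16.62 pos [0.5171 0.0902 0.0597] jaw(z)az -110.98 ydir [-0.001  0.    -1.   ] F [-2.91  0.9  -3.12] M [0.244 0.501 0.259] w 0.0123 q [0.04 0.38 1.88 0.   0.88 1.98]
heading -21.13 r 0.1056 Mz about screw on tool (force only) 0.022 +moment 0.281
```

Request:
jog_arm --targets '[[0.005,[0.0021,0.0051,-0.0001],-0.0524]]'

```text
clock: 16.75
position: [0.5192, 0.0953, 0.0596]
ee_rot: [0.147, -0.146, -0.692, 0.692]
contact_force: [-2.0, 0.1, -1.9]
width: 0.0125
```

```bash
python3 -c "
from arc import *
tq()"
```

```text
t 16.75 pos [0.5192 0.0953 0.0596] jaw(z)az -113.99 ydir [-0.002  0.    -1.   ] F [-2.    0.12 -1.91] M [0.247 0.506 0.303] w 0.0125 q [0.05 0.38 1.87 0.   0.89 2.04]
heading -24.13 r 0.1056 Mz about screw on tool (force only) 0.075 +moment 0.378
```

Request:
jog_arm --targets '[[0.005,[0.0023,0.0049,-0.0001],-0.0524]]'

```text
clock: 16.88
position: [0.5216, 0.1002, 0.0595]
ee_rot: [-0.166, 0.165, 0.688, -0.688]
contact_force: [-1.2, 0.9, -4.2]
width: 0.0122
```

```bash
python3 -c "
from arc import *
tq()"
```

```text
t 16.88 pos [0.5216 0.1002 0.0595] jaw(z)az -116.99 ydir [-0.001  0.    -1.   ] F [-1.23  0.94 -4.15] M [0.315 0.43  0.339] w 0.0122 q [0.06 0.39 1.87 0.   0.89 2.1 ]
heading -27.12 r 0.1056 Mz about screw on tool (force only) -0.029 +moment 0.31
```

Request:
jog_arm --targets '[[0.005,[0.0026,0.0049,-0.0001],-0.0524]]'

```text
clock: 17.0
position: [0.5242, 0.1052, 0.0594]
ee_rot: [-0.183, 0.183, 0.683, -0.683]
contact_force: [-0.6, 1.4, -4.2]
width: 0.0122
```

```bash
python3 -c "
from arc import *
tq()"
```

```text
t 17.0 pos [0.5242 0.1052 0.0594] jaw(z)az -119.99 ydir [-0.001  0.    -1.   ] F [-0.61  1.42 -4.24] M [0.267 0.41  0.292] w 0.0122 q [0.07 0.39 1.86 0.   0.89 2.16]
heading -30.14 r 0.1057 Mz about screw on tool (force only) -0.097 +moment 0.195
```

Request:
jog_arm --targets '[[0.005,[0.0028,0.0047,-0.0001],-0.0524]]'

```text
clock: 17.12
position: [0.5271, 0.1099, 0.0593]
ee_rot: [-0.201, 0.2, 0.678, -0.678]
contact_force: [-1.2, 0.8, -3.4]
width: 0.0125
```

```bash
python3 -c "
from arc import *
tq()"
```

```text
t 17.12 pos [0.5271 0.1099 0.0593] jaw(z)az -122.99 ydir [-0.001  0.    -1.   ] F [-1.18  0.8  -3.37] M [0.192 0.315 0.309] w 0.0125 q [0.08 0.4  1.85 0.   0.9  2.22]
heading -33.14 r 0.1057 Mz about screw on tool (force only) -0.003 +moment 0.306
```

Request:
jog_arm --targets '[[0.005,[0.0032,0.0045,-0.0001],-0.0524]]'

```text
clock: 17.25
position: [0.5302, 0.1145, 0.0592]
ee_rot: [-0.219, 0.218, 0.673, -0.672]
contact_force: [-1.9, 2.1, -3.7]
width: 0.0121
```

```bash
python3 -c "
from arc import *
tq()"
```

```text
t 17.25 pos [0.5302 0.1145 0.0592] jaw(z)az -126.0 ydir [-0.001  0.001 -1.   ] F [-1.9   2.06 -3.74] M [0.329 0.286 0.297] w 0.0121 q [0.08 0.4  1.84 0.   0.9  2.28]
heading -36.14 r 0.1058 Mz about screw on tool (force only) -0.058 +moment 0.239
```

Request:
jog_arm --targets '[[0.005,[0.0033,0.0043,-0.0001],-0.0524]]'

```text
clock: 17.38
position: [0.5335, 0.1188, 0.0591]
ee_rot: [-0.237, 0.236, 0.667, -0.666]
contact_force: [-1.7, 2.0, -3.6]
width: 0.0122
```

Run:
```python
from arc import *
tq()
cm=camera_model('wrist');im,d=get_image('wrist'); save('w11.png',cv2.resize(im[0:200,200:440],None,fx=3,fy=3)); tq()
arc(-39,-31,2);arc(-31,29,8)
```

```text
t 17.38 pos [0.5335 0.1188 0.0591] jaw(z)az -129.01 ydir [-0.001  0.001 -1.   ] F [-1.75  1.99 -3.55] M [0.328 0.208 0.358] w 0.0122 q [0.09 0.41 1.83 0.   0.9  2.34]
heading -39.12 r 0.1058 Mz about screw on tool (force only) -0.047 +moment 0.311
t 17.43 pos [0.5339 0.1193 0.0591] jaw(z)az -129.09 ydir [-0.001  0.001 -1.   ] F [-1.05  1.65 -2.5 ] M [0.236 0.406 0.069] w 0.0128 q [0.09 0.41 1.83 0.   0.9  2.34]
heading -39.41 r 0.1058 Mz about screw on tool (force only) -0.064 +moment 0.005
[[0.005, [-0.0044, -0.0059, 0], 0.0698], [0.005, [-0.004, -0.0061, 0], 0.0698]] end [0.52559967 0.10617864]
[[0.005, [-0.0063, -0.0122, 0], 0.1309], [0.005, [-0.0046, -0.0129, 0], 0.1309], [0.005, [-0.0029, -0.0135, 0], 0.1309], [0.005, [-0.0012, -0.0136, 0], 0.1309], [0.005, [0.0007, -0.0138, 0], 0.1309], [0.005, [0.0024, -0.0135, 0], 0.1309], [0.005, [0.0042, -0.0131, 0], 0.1309], [0.005, [0.0059, -0.0124, 0], 0.1309]] end [0.52379743 0.001179  ]
```

View pics/w11.png

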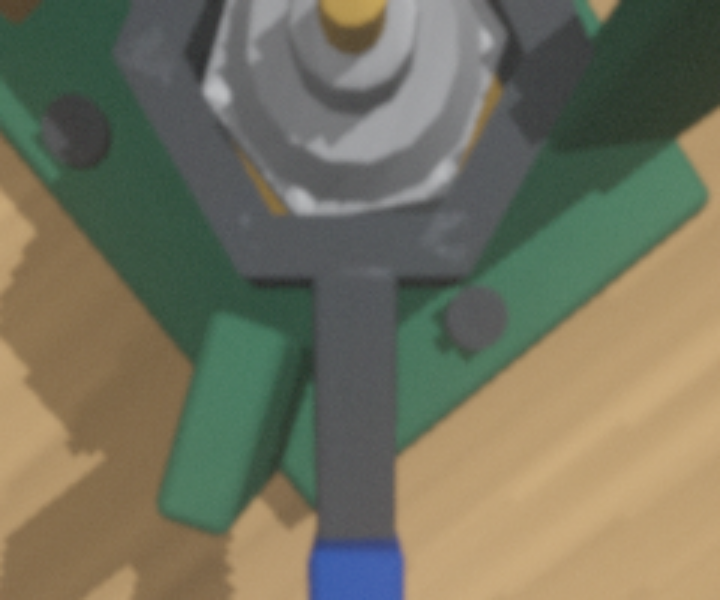

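Request:
jog_arm --targets '[[0.005,[-0.0044,-0.0059,0],0.0698],[0.005,[-0.004,-0.0061,0],0.0698],[0.005,[0,0,0],0],[0.005,[0,0,0.004],0],[0.005,[0,0,0.01],0],[0.005,[0,0,0.012],0],[0.005,[0,0,0],0]]'

```text
clock: 18.3
position: [0.5271, 0.1063, 0.0865]
ee_rot: [-0.187, 0.19, 0.682, -0.681]
contact_force: [0.6, 1.0, -3.8]
width: 0.0119
```

Request:
jog_arm --targets '[[0.005,[-0.0063,-0.0122,0],0.1309],[0.005,[-0.0046,-0.0129,0],0.1309],[0.005,[-0.0029,-0.0135,0],0.1309],[0.005,[-0.0012,-0.0136,0],0.1309],[0.005,[0.0007,-0.0138,0],0.1309],[0.005,[0.0024,-0.0135,0],0.1309],[0.005,[0.0042,-0.0131,0],0.1309],[0.005,[0.0059,-0.0124,0],0.1309],[0.005,[0,0,0],0],[0.005,[0,0,0],0]]'

```text
clock: 19.55
position: [0.5235, 0.0015, 0.0848]
ee_rot: [0.176, -0.177, 0.685, -0.685]
contact_force: [-0.6, 1.1, -3.7]
width: 0.0123
```

Run:
```python
from arc import *
tq()
cm=camera_model('wrist');im,d=get_image('wrist'); save('w12.png',cv2.resize(im[0:200,200:440],None,fx=3,fy=3)); np.save('w12cm.npy',cm['world_from_camera'])
s=tq(); M=Rm(s);h=np.arctan2(M[1,2],M[0,2])+np.pi/2; print('ring ctr',np.degrees(h),s['position'][:2]+.105*np.array([np.cos(h),np.sin(h)]))
```

```text
t 19.55 pos [0.5235 0.0015 0.0848] jaw(z)az -61.06 ydir [-0.001  0.    -1.   ] F [-0.65  1.12 -3.72] M [-0.087  0.099  0.008] w 0.0123 q [-0.13  0.35  1.85  0.    0.94  0.94]
heading 28.78 r 0.1051 Mz about screw on tool (force only) -0.136 +moment -0.129
t 19.6 pos [0.5235 0.0016 0.0848] jaw(z)az -61.02 ydir [-0.001  0.    -1.   ] F [-0.23 -0.2  -3.78] M [-0.062  0.061  0.001] w 0.0124 q [-0.13  0.35  1.85  0.    0.94  0.93]
heading 28.71 r 0.105 Mz about screw on tool (force only) 0.007 +moment 0.008
ring ctr 28.981374824745515 [0.61531977 0.05251221]
```

View pics/w12.png

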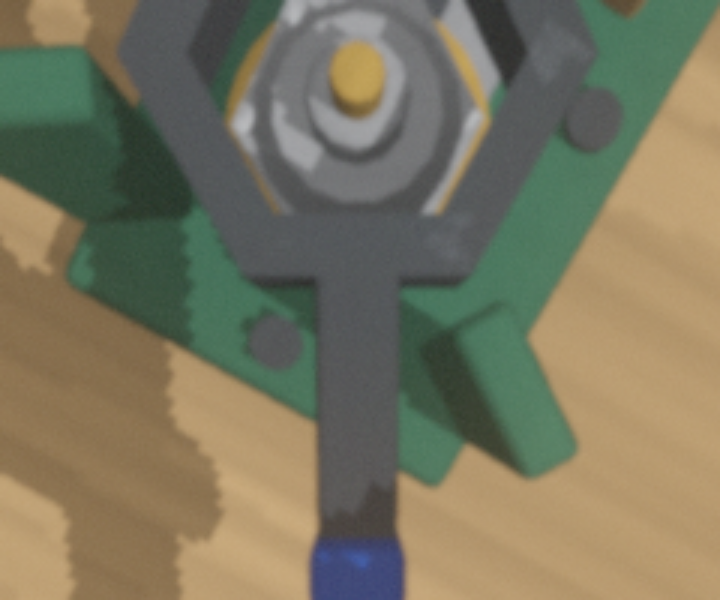

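Request:
jog_arm --targets '[[0.005,[0.0003,0,-0.006],0],[0.005,[0,0,-0.007],0],[0.005,[0,0,-0.007],0],[0.005,[0,0,-0.0055],0],[0.005,[0,0,0],0],[0.005,[0,0,0],0]]'

```text
clock: 20.35
position: [0.5245, 0.0011, 0.0595]
ee_rot: [-0.177, 0.177, -0.684, 0.685]
contact_force: [0.4, 0.4, -5.1]
width: 0.0123
```

Run:
```python
from arc import *
tq()
arc(29,23,2,-.0001);arc(23,-40,21,-.0001)
```

```text
t 20.35 pos [0.5245 0.0011 0.0595] jaw(z)az -60.95 ydir [ 0. -0. -1.] F [ 0.38  0.39 -5.06] M [-0.073  0.101  0.045] w 0.0123 q [-0.13  0.38  1.88 -0.    0.88  0.93]
heading 29.24 r 0.1044 Mz about screw on tool (force only) -0.016 +moment 0.029
[[0.005, [-0.0025, 0.0049, -0.0001], -0.0524], [0.005, [-0.0023, 0.005, -0.0001], -0.0524]] end [0.51896493 0.01109499]
[[0.005, [-0.002, 0.0051, -0.0001], -0.0524], [0.005, [-0.0018, 0.0052, -0.0001], -0.0524], [0.005, [-0.0014, 0.0053, -0.0001], -0.0524], [0.005, [-0.0012, 0.0054, -0.0001], -0.0524], [0.005, [-0.0009, 0.0054, -0.0001], -0.0524], [0.005, [-0.0006, 0.0055, -0.0001], -0.0524], [0.005, [-0.0004, 0.0055, -0.0001], -0.0524], [0.005, [-0.0, 0.0055, -0.0001], -0.0524], [0.005, [0.0002, 0.0055, -0.0001], -0.0524], [0.005, [0.0005, 0.0054, -0.0001], -0.0524], [0.005, [0.0008, 0.0055, -0.0001], -0.0524], [0.005, [0.0011, 0.0053, -0.0001], -0.0524], [0.005, [0.0014, 0.0054, -0.0001], -0.0524], [0.005, [0.0017, 0.0052, -0.0001], -0.0524], [0.005, [0.0019, 0.0052, -0.0001], -0.0524], [0.005, [0.0022, 0.005, -0.0001], -0.0524], [0.005, [0.0024, 0.0049, -0.0001], -0.0524], [0.005, [0.0028, 0.0048, -0.0001], -0.0524], [0.005, [0.0029, 0.0046, -0.0001], -0.0524], [0.005, [0.0032, 0.0045, -0.0001], -0.0524], [0.005, [0.0034, 0.0043, -0.0001], -0.0524]] end [0.53514699 0.11957323]
```

Request:
jog_arm --targets '[[0.005,[-0.0025,0.0049,-0.0001],-0.0524],[0.005,[-0.0023,0.005,-0.0001],-0.0524]]'

```text
clock: 20.6
position: [0.5188, 0.0112, 0.0593]
ee_rot: [0.14, -0.141, 0.693, -0.693]
contact_force: [-2.3, 0.8, -2.4]
width: 0.0127
```

```bash
python3 -c "
from arc import *
tq()"
```

```text
t 20.6 pos [0.5188 0.0112 0.0593] jaw(z)az -67.04 ydir [-0.001  0.    -1.   ] F [-2.28  0.84 -2.4 ] M [ 0.17  -0.065  0.108] w 0.0127 q [-0.11  0.37  1.89 -0.    0.88  1.06]
heading 22.9 r 0.1051 Mz about screw on tool (force only) -0.175 +moment -0.067
```

Request:
jog_arm --targets '[[0.005,[-0.002,0.0051,-0.0001],-0.0524]]'

```text
clock: 20.72
position: [0.5168, 0.0161, 0.0592]
ee_rot: [-0.122, 0.123, -0.696, 0.696]
contact_force: [-0.6, -1.2, -4.2]
width: 0.0124
```

```bash
python3 -c "
from arc import *
tq()"
```

```text
t 20.73 pos [0.5168 0.0161 0.0592] jaw(z)az -70.0 ydir [-0.001 -0.001 -1.   ] F [-0.62 -1.22 -4.21] M [-0.381  0.513  0.283] w 0.0124 q [-0.1   0.37  1.9  -0.    0.87  1.12]
heading 19.99 r 0.1051 Mz about screw on tool (force only) 0.099 +moment 0.381
```

Request:
jog_arm --targets '[[0.005,[-0.0018,0.0052,-0.0001],-0.0524]]'

```text
clock: 20.85
position: [0.5153, 0.0207, 0.0592]
ee_rot: [-0.105, 0.105, -0.699, 0.7]
contact_force: [-2.1, -3.3, -4.8]
width: 0.0125
```

```bash
python3 -c "
from arc import *
tq()"
```

```text
t 20.85 pos [0.5153 0.0207 0.0592] jaw(z)az -72.89 ydir [-0.001 -0.002 -1.   ] F [-2.09 -3.34 -4.84] M [-0.621  0.44   0.61 ] w 0.0125 q [-0.09  0.37  1.9  -0.    0.87  1.18]
heading 17.39 r 0.1052 Mz about screw on tool (force only) 0.27 +moment 0.88
```

Request:
jog_arm --targets '[[0.005,[-0.0014,0.0053,-0.0001],-0.0524]]'

```text
clock: 20.98
position: [0.5137, 0.0258, 0.0591]
ee_rot: [-0.087, 0.087, -0.701, 0.703]
contact_force: [-1.4, -2.4, -2.9]
width: 0.0122
```

```bash
python3 -c "
from arc import *
tq()"
```

```text
t 20.98 pos [0.5137 0.0258 0.0591] jaw(z)az -75.86 ydir [-0.001 -0.002 -1.   ] F [-1.4  -2.45 -2.91] M [-0.512  0.373  0.679] w 0.0122 q [-0.08  0.37  1.9  -0.    0.87  1.24]
heading 14.46 r 0.1052 Mz about screw on tool (force only) 0.213 +moment 0.891
```

Request:
jog_arm --targets '[[0.005,[-0.0012,0.0054,-0.0001],-0.0524]]'

```text
clock: 21.1
position: [0.5125, 0.0313, 0.0591]
ee_rot: [-0.068, 0.069, -0.703, 0.705]
contact_force: [-1.9, -2.0, -1.6]
width: 0.0123
```

```bash
python3 -c "
from arc import *
tq()"
```

```text
t 21.1 pos [0.5125 0.0313 0.0591] jaw(z)az -78.86 ydir [-0.001 -0.002 -1.   ] F [-1.86 -2.03 -1.56] M [-0.421  0.338  0.667] w 0.0123 q [-0.07  0.37  1.9  -0.    0.87  1.31]
heading 11.42 r 0.1052 Mz about screw on tool (force only) 0.17 +moment 0.837
```

Run:
```python
from arc import *
arc(11.1,-16.9,7,-.0001)
```

```text
[[0.005, [-0.0012, 0.0072, -0.0001], -0.0698], [0.005, [-0.0006, 0.0073, -0.0001], -0.0698], [0.005, [-0.0002, 0.0074, -0.0001], -0.0698], [0.005, [0.0004, 0.0073, -0.0001], -0.0698], [0.005, [0.0009, 0.0073, -0.0001], -0.0698], [0.005, [0.0014, 0.0072, -0.0001], -0.0698], [0.005, [0.0019, 0.007, -0.0001], -0.0698]] end [0.51516427 0.08258519]
```

Request:
jog_arm --targets '[[0.005,[-0.0012,0.0072,-0.0001],-0.0698],[0.005,[-0.0006,0.0073,-0.0001],-0.0698],[0.005,[-0.0002,0.0074,-0.0001],-0.0698],[0.005,[0.0004,0.0073,-0.0001],-0.0698],[0.005,[0.0009,0.0073,-0.0001],-0.0698]]'

```text
clock: 21.72
position: [0.5114, 0.0681, 0.0587]
ee_rot: [0.055, -0.054, -0.704, 0.706]
contact_force: [-1.7, -1.4, -1.1]
width: 0.0124
```

Run:
```python
from arc import *
tq()
cm=camera_model('wrist');im,d=get_image('wrist'); save('w13.png',cv2.resize(im[0:200,200:440],None,fx=3,fy=3)); tq()
```

```text
t 21.73 pos [0.5114 0.0681 0.0587] jaw(z)az -98.91 ydir [-0.002 -0.002 -1.   ] F [-1.7  -1.42 -1.09] M [-0.377  0.29   0.664] w 0.0124 q [-0.    0.37  1.9  -0.    0.87  1.73]
heading -8.7 r 0.1054 Mz about screw on tool (force only) 0.175 +moment 0.839
t 21.77 pos [0.5115 0.0687 0.0587] jaw(z)az -99.01 ydir [-0.001 -0.001 -1.   ] F [-3.28 -2.73 -0.3 ] M [-0.463  0.68   0.398] w 0.0118 q [-0.    0.37  1.9  -0.    0.87  1.73]
heading -9.09 r 0.1054 Mz about screw on tool (force only) 0.339 +moment 0.737
```

View pics/w13.png

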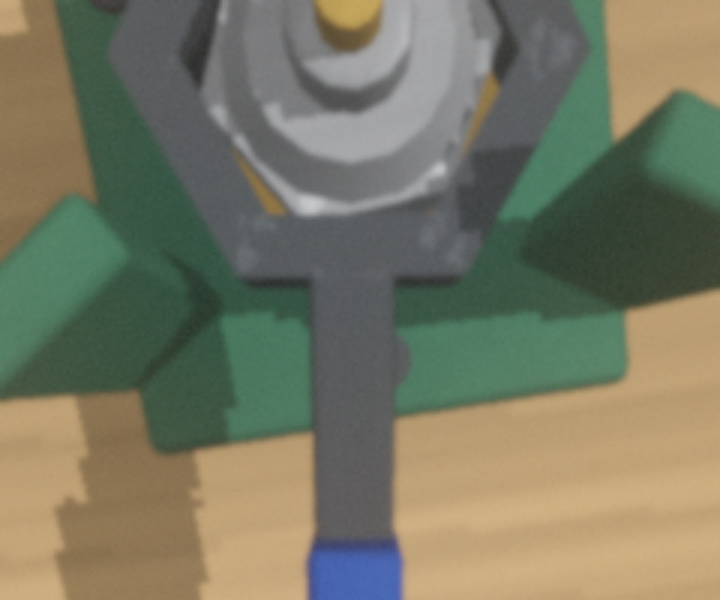

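Request:
jog_arm --targets '[[0.005,[0.0014,0.0072,-0.0001],-0.0698],[0.005,[0.002,0.0075,-0.0001],-0.075]]'

```text
clock: 22.02
position: [0.5147, 0.0829, 0.0585]
ee_rot: [0.106, -0.105, -0.699, 0.7]
contact_force: [-3.7, -1.2, 0.2]
width: 0.0124
```

Run:
```python
from arc import *
tq()
cm=camera_model('wrist');im,d=get_image('wrist'); save('w14.png',cv2.resize(im[0:200,200:440],None,fx=3,fy=3)); tq()
arc(-17.2,-9.2,2)
```

```text
t 22.02 pos [0.5147 0.0829 0.0585] jaw(z)az -107.19 ydir [-0.002 -0.001 -1.   ] F [-3.68 -1.23  0.19] M [-0.208  0.262  0.711] w 0.0124 q [ 0.03  0.38  1.89 -0.    0.88  1.9 ]
heading -16.98 r 0.1055 Mz about screw on tool (force only) 0.238 +moment 0.949
t 22.07 pos [0.5149 0.0836 0.0585] jaw(z)az -107.31 ydir [-0.002 -0.001 -1.   ] F [-3.46 -1.69  1.33] M [-0.411  0.23   0.415] w 0.0124 q [ 0.03  0.38  1.89 -0.    0.88  1.9 ]
heading -17.39 r 0.1055 Mz about screw on tool (force only) 0.279 +moment 0.695
[[0.005, [-0.0019, -0.0071, 0], 0.0698], [0.005, [-0.0014, -0.0072, 0], 0.0698]] end [0.51199577 0.06884935]
```

View pics/w14.png

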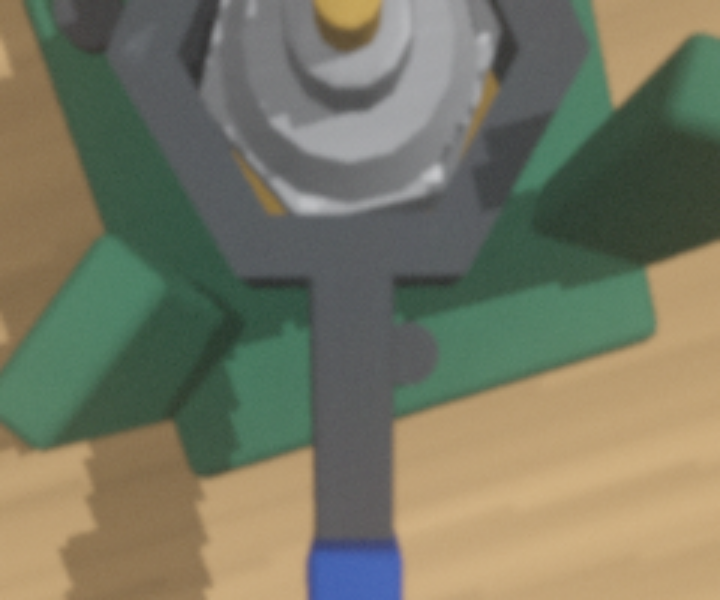

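Request:
jog_arm --targets '[[0.005,[-0.0019,-0.0071,0],0.0698],[0.005,[-0.0014,-0.0072,0],0.0698],[0.005,[0,0,0],0],[0.005,[0,0,0.004],0],[0.005,[0,0,0.01],0],[0.005,[0,0,0.015],0],[0.005,[0,0,0.03],0],[0.005,[0,0,0.04],0],[0.005,[0,0,0.03],0],[0.005,[0,0,0],0]]'

```text
clock: 23.32
position: [0.515, 0.0689, 0.1907]
ee_rot: [-0.054, 0.06, 0.705, -0.705]
contact_force: [-0.3, 0.3, -3.7]
width: 0.0124
```

Run:
```python
from arc import *
tq()
cm=camera_model('wrist');im,d=get_image('wrist'); save('w15.png',im); tq()
```

```text
t 23.32 pos [0.515  0.0689 0.1907] jaw(z)az -99.26 ydir [ 0.009 -0.    -1.   ] F [-0.3   0.25 -3.67] M [ 0.024  0.056 -0.041] w 0.0124 q [-0.    0.23  1.72 -0.    1.18  1.73]
heading -9.48 r 0.102 Mz about screw on tool (force only) -0.02 +moment -0.062
t 23.38 pos [0.5133 0.0689 0.1885] jaw(z)az -99.26 ydir [ 0.004 -0.    -1.   ] F [-0.87 -0.41 -5.1 ] M [0.036 0.135 0.005] w 0.0121 q [-0.    0.23  1.72 -0.    1.18  1.73]
heading -9.33 r 0.1036 Mz about screw on tool (force only) 0.056 +moment 0.061
```

View pics/w15.png

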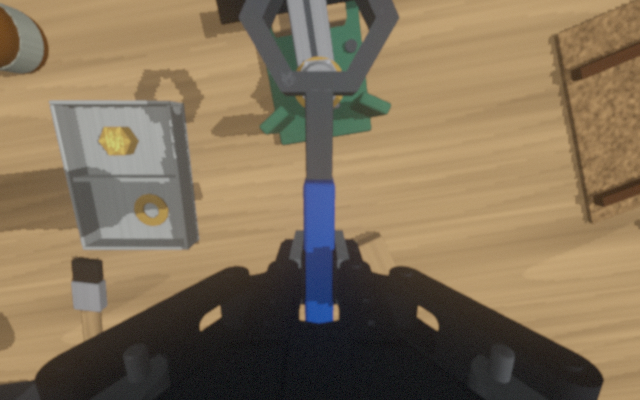

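Request:
jog_arm --targets '[[0.005,[0.0004,-0.041,0],0.0587],[0.005,[0.0004,-0.041,0],0.0587],[0.005,[0.0004,-0.041,0],0.0587],[0.005,[0.0004,-0.041,0],0.0587],[0.005,[0.0004,-0.041,0],0.0587],[0.005,[0.0004,-0.041,0],0.0587],[0.005,[0.0004,-0.041,0],0.0587],[0.005,[0.0004,-0.041,0],0.0587],[0.005,[0.0004,-0.044,0],0.0587],[0.005,[0,0,0],0]]'

```text
clock: 24.62
position: [0.5154, -0.3063, 0.1848]
ee_rot: [-0.127, 0.129, -0.695, 0.695]
contact_force: [-0.8, 0.6, -3.6]
width: 0.0124
```

Request:
jog_arm --targets '[[0.005,[0,0,-0.04],0],[0.005,[0,0,-0.04],0],[0.005,[0,0,-0.03],0],[0.005,[0,0,0],0],[0.005,[0,0,0],0]]'

```text
clock: 25.25
position: [0.5165, -0.3029, 0.0775]
ee_rot: [-0.129, 0.129, -0.695, 0.695]
contact_force: [0.9, -1.2, -3.1]
width: 0.0121
```

Run:
```python
from arc import *
tq()
cm=camera_model('wrist');im,d=get_image('wrist'); save('w16.png',im); tq()
```

```text
t 25.25 pos [ 0.5165 -0.3029  0.0775] jaw(z)az -68.97 ydir [ 0.001 -0.    -1.   ] F [ 0.94 -1.19 -3.05] M [-0.118  0.077  0.018] w 0.0121 q [-0.65  0.45  1.69  0.    1.    0.56]
heading 74.41 r 0.3686 Mz about screw on tool (force only) 0.453 +moment 0.471
t 25.3 pos [ 0.517  -0.3033  0.0783] jaw(z)az -68.97 ydir [ 0.002 -0.001 -1.   ] F [ 0.95 -0.06 -3.82] M [-0.05   0.074 -0.013] w 0.0121 q [-0.65  0.45  1.69 -0.    1.    0.56]
heading 74.49 r 0.3689 Mz about screw on tool (force only) 0.343 +moment 0.331
```

View pics/w16.png

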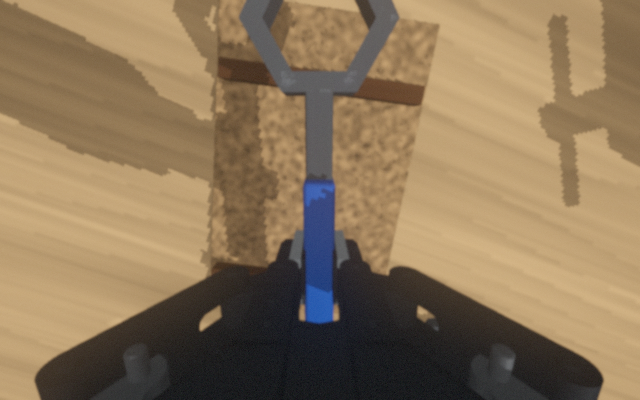

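Request:
jog_arm --targets '[[0.005,[-0.001,0,-0.02],0],[0.005,[0,0,-0.015],0],[0.005,[0,0,-0.007],0],[0.005,[0,0,0],0],[0.005,[0,0,0],0]]'

```text
clock: 25.92
position: [0.5155, -0.3034, 0.0357]
ee_rot: [-0.129, 0.129, -0.695, 0.696]
contact_force: [-0.5, -0.8, -3.4]
width: 0.0122
```

Request:
jog_arm --targets '[[0.005,[0,0,-0.002],0],[0.005,[0,0,-0.002],0],[0.005,[0,0,-0.001],0],[0.005,[0,0,0],0]]'

```text
clock: 26.42
position: [0.5151, -0.303, 0.0302]
ee_rot: [-0.129, 0.129, -0.695, 0.695]
contact_force: [-0.9, 0.2, -4.8]
width: 0.0123
```

Run:
```python
from arc import *
tq()
```

```text
t 26.43 pos [ 0.5151 -0.303   0.0302] jaw(z)az -68.98 ydir [ 0. -0. -1.] F [-0.93  0.22 -4.78] M [ 0.023  0.088 -0.002] w 0.0123 q [-0.65  0.5   1.75 -0.    0.89  0.56]
heading 74.2 r 0.3691 Mz about screw on tool (force only) -0.353 +moment -0.355
```

Request:
jog_arm --targets '[[0.005,[0,0,-0.0007],0],[0.005,[0,0,0],0]]'

```text
clock: 26.68
position: [0.5152, -0.3031, 0.03]
ee_rot: [-0.129, 0.129, -0.695, 0.695]
contact_force: [-1.3, 0.7, 2.6]
width: 0.0125
```

Request:
jog_arm --targets '[[0.005,[0,0,-0.0007],0],[0.005,[0,0,0],0]]'

```text
clock: 26.92
position: [0.5152, -0.3031, 0.03]
ee_rot: [-0.129, 0.129, -0.695, 0.695]
contact_force: [-3.3, 1.0, 7.4]
width: 0.0122
```

Resting on the rails. I'll release, retreat straight up and check.

Request:
jog_arm --targets '[[0.03,[0,0,0],0],[0.05,[0,0,0],0],[0.05,[0,0,0],0],[0.05,[0,0,0],0],[0.05,[0,0,0.01],0],[0.05,[0,0,0.03],0],[0.05,[0,0,0.05],0],[0.05,[0,0,0.05],0],[0.05,[0,0,0.05],0],[0.05,[0,0,0],0]]'

```text
clock: 28.18
position: [0.5173, -0.3046, 0.2245]
ee_rot: [-0.132, 0.126, -0.692, 0.698]
contact_force: [-0.5, 0.1, -0.8]
width: 0.0501
```

Request:
jog_arm --targets '[[0.05,[0,0,0],0],[0.05,[0,0,0],0]]'

```text
clock: 28.42
position: [0.5142, -0.3024, 0.2171]
ee_rot: [0.128, -0.13, 0.696, -0.694]
contact_force: [-0.4, 0.1, -0.2]
width: 0.0501
```

Run:
```python
from h import *
st()
cm=camera_model('wrist');im,d=get_image('wrist'); save('w17.png',im)
print([np.round(atd('wrist',p,d[p[1],p[0]],cm),4) for p in [(318,130),(318,160),(318,200),(318,225)]])
im,d=get_image('side'); save('s17.png',cv2.resize(im[130:270,260:460],None,fx=4,fy=4,interpolation=cv2.INTER_CUBIC)); st()
```

```text
t 28.43 pos [ 0.5142 -0.3024  0.2171] jaw(z)az -68.99 ydir [-0.003  0.002 -1.   ] F [-0.43  0.07 -0.16] M [ 0.007  0.044 -0.064] w 0.0501 q [-0.65  0.33  1.51 -0.    1.31  0.56]
[array([ 0.569 , -0.2798,  0.0342]), array([ 0.5395, -0.2912,  0.0409]), array([ 0.4974, -0.3073,  0.0417]), array([ 0.4692, -0.3181,  0.0412])]
t 28.52 pos [ 0.5144 -0.3026  0.2171] jaw(z)az -68.99 ydir [-0.003  0.002 -1.   ] F [-0.16  0.59  0.1 ] M [ 0.051  0.022 -0.03 ] w 0.0503 q [-0.65  0.33  1.51 -0.    1.31  0.56]
```

View pics/w17.png

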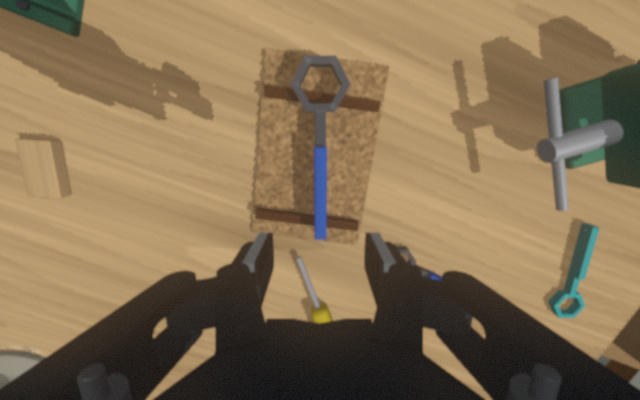

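View pics/s17.png

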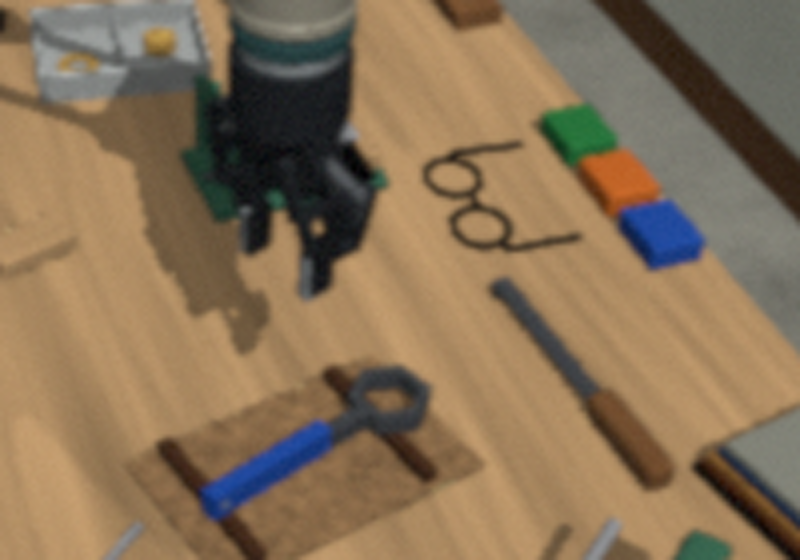

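The wrench lies across both rails: ring at (320,83), sleeve end at (320,238), sleeve top level at 41 to 42 mm. The gripper is clear and nothing else has moved, so I'm handing it in.

```bash
python3 -c "
from rig import sign_off
print(sign_off())"
```

```text
the job is handed in; nothing more can be done
None
```

I tightened the nut with the wrench in three strokes, lifting it off and reseating it between them. The nut ran easily at about 0.2–0.35 N·m for roughly 115° and then went firm at about 0.85–0.95 N·m. From there I gave it about 35–36° more, which is a tenth of a turn. I estimate that to within about 2°, so it is below the 45° limit.

I then backed the wrench off within its play, lifted it clear, laid it across both rails of the cork rest and let go. The job was handed in at about 28.5 s.

**Last checks:**
- The wrist and side pictures show the wrench across both rails, with its sleeve level at 41–42 mm.
- The gripper was clear of it, with no force showing on the tool beyond sensor noise.
- The bystanders in those pictures looked unmoved, and I felt no knocks on the ribs.

**Less certain:**
- I could only place the moment the nut went firm to within about 3° of handle angle, between two readings. I also allowed for about 0.7° of twist in the grip.
- I did not look again at the strap on the blank after lifting off. That rests on the torque I felt.

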